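# Stack a small mould on its carrier

### The arm

A 6-joint arm with a two-finger parallel gripper is mounted at the origin on a cart in front of the work surface, level with it; the furniture and walls round the work are solid. World frame = base frame: x ahead of the robot, y to its left, z up, the work surface at z = 0. Lengths are in m, angles in rad, forces in N, time in s.
With the tool pointing down it reaches from about 0.4 to 0.825 m from the base axis. Payload 7 kg.
Tool frame: the origin (TCP) lies at the very end of the fingers, on their centre line; the grasp point (between the pads) lies 19 mm behind it (grip_depth is the distance from the TCP to the grasp point, in m); z points along the fingers, y is the direction in which the jaws open and shut (so a half turn about z gives the same grasp; the last joint's range is limited). The gripper opens to 88 mm and grips with 3 to 60 N. Pads are 19 mm wide; open, the fingers measure 130 mm over their backs; the gripper's body (78 mm by 193 mm) begins 47 mm behind the grasp point.
Start: joints at [1.506, 0.359, 0.012, 0, -1.224, -0.288], TCP at [0.233, 0.633, 0.227] pointing down, gripper open.
Joint ranges: [-3.07, 3.07], [-1.43, 2.12], [-1.02, 1.25], [-3.03, 1.67], [-3.05, -0], [-3.03, 3.03]. Speed limits (rad/s): [2.39, 2.39, 3.01, 3.14, 3.14, 3.14].

### API

Orientations are given as [roll, pitch, yaw] about the fixed x, y, z axes, in that order (R = Rz(yaw) Ry(pitch) Rx(roll)).
In Python, from station import get_state, grab_frame, get_calibration, job_done, grip_depth gives the robot as it stands. The module is installed in compiled form; this text tells all that it offers.
- The arm moves only by the shell command python3 -m crank 'ROWS' [FORCE]. ROWS is JSON, a list of rows, each an object with "turn": the turn, a rotation vector about the tool's x, y, z each as a share of 2 pi rad, from -1 to 1, a list of three; "slide": the shift along the tool's x, y, z each as a share of 0.5 m, from -1 to 1, a list of three; "fingers": the opening, from -1 (shut) to 1 (fully open). A call has 1 to 5 rows; each row is the pose to reach, as a shift and turn from the pose commanded when the call began, along the tool's axes at that moment, turning the shorter way round; what a row does not reach only later rows make up. A row lasts 1/12 s, in which the tool goes at most 41.7 mm and 7.16 degrees, less where a joint would pass 70% of its speed; a pose out of reach is approached as far as the arm can. A call with a number of a shift or a turn outside -1 to 1 is refused whole. A call with a gripper value outside its range is refused whole. The fingers move at their own pace and stop on an object; FORCE is the grip in N (left out, the last holds). Time passes only in rows, so rows that repeat a pose let the fingers close. It gives the time, the measured TCP pose, the force and the opening at its end, in the units of the state.
- get_state(): the state, without advancing time (a new reading comes with each control period).
- grab_frame(name): name is "side" or "top" or "wrist"; returns the picture (384x512x3 uint8, red, green, blue); there is no depth.
- get_calibration(name): a dict with "K" (3x3 intrinsics, pixels), "pose" (4x4, takes a point from camera to world coordinates). Camera axes: x right, y up, looking along -z (the intrinsics and any distortion apply to the point x, -y, -z); pixel columns grow to the right and rows downward; lengths in m; the calibration is good to about 2 mm. A picture is of the moment at which its call begins: read the wrist's pose just before it. get_calibration takes no time and is no camera call; for the wrist camera it gives the pose at the moment of the call.
- job_done(): hands the job in, once; it reports no verdict.
The state is a dict: "t": time; "q": joint angles; "qd": joint speeds; "joint_efforts": joint torques, N m; "eef_pos": TCP position; "ee_rot": TCP orientation; "force": force on the tool from outside, world axes, zero at the start; "moment": the same for the moment, N m; "width": finger opening in m.
Only numpy, scipy, OpenCV 4.12 (cv2) and the standard library are available. Lean on these libraries where they do the work, as an engineer would, in place of code of your own. Each camera call takes 0.05 s, during which the arm holds its last target.

### The job

Assemble the small mould in one stack on the raised pad of the fixed carrier, in this order from the bottom: the backing plate with slotted ends, the cavity block with its hollow upward, the sprue plate with the single hole, and the locating ring on top. Lay each part flat and centred over the pad, the three long parts lined up with the carrier's length (either way round), and let go of each before fetching the next. Leave the roll of black tape and the hexagon nut where they lie.

Things in the scene. Friction and masses are not known exactly. Their poses are not given: they have to be found in the camera images.
- carrier_pad (a point): Centre of the top face of the pad on the mould carrier. The carrier is a dark steel plate 140 x 90 x 8 mm, fixed to the bench, with a raised bright pad 100 x 56 mm in its middle; the pad's top is 16 mm above the bench. Four screw heads, 4 mm high, in the corners of the dark plate. z is up, x along the carrier's length, y across.
- backing_plate_center (a point): Centre (half-way up) of the backing plate: loose bright aluminium plate 110 x 60 x 18 mm with an open U slot 11 mm wide and 18 mm deep in each short end, about 0.3 kg; grasp across the 60 mm width. z is up, x along its length, y across.
- cavity_block_center (a point): Centre (half-way up) of the cavity block: loose light-grey mould half 92 x 60 x 32 mm, with a moulding hollow and a narrow channel in its top face, about 0.4 kg; grasp across the 60 mm width. The flat top edge is 16 mm above this point; a plate laid on top rests on it. z is up, x along its length, y across.
- sprue_plate_center (a point): Centre (half-way up) of the sprue plate: loose steel plate 78 x 48 x 16 mm with one round 17 mm hole in the middle and a small flush screw in each corner, about 0.2 kg; grasp across the 48 mm width. z is up, x along its length, y across.
- locating_ring_center (a point): Centre (half-way up) of the locating ring: loose plain steel ring, 46 mm outside, 18 mm bore, 18 mm high, lying flat, about 0.12 kg; z is up along its axis.
- tape_roll_center (a point): Centre of the roll of black tape, 58 mm across and 19 mm high, loose, lying flat; to be left alone.
- big_nut_center (a point): Centre of the hexagon nut, 27 mm across and 13 mm high, loose, lying flat; to be left alone.
Things that resemble listed ones, but are neither listed nor needed, are in the scene too. What is shaped like the part that bears sprue_plate_center but blue is not meant.

How it is judged:
On the way, in this order (a step that is already met when the one before it is completed fails the run):
1. the backing plate lies centred on the carrier's raised pad (horizontal distance between backing_plate_center and carrier_pad below 0.012 m and z of backing_plate_center in the frame of carrier_pad between 0.004 and 0.014 m and angle between backing_plate_center's own z axis and vertical below 0.1 rad and angle between the x axis of backing_plate_center and the x axis of carrier_pad, either way round below 0.2 rad and contact force between the fingers and backing_plate below 0.3 N and linear speed of backing_plate below 0.02 m/s), for 0.2 s.
2. the cavity block lies on the backing plate, cavity up (horizontal distance between cavity_block_center and carrier_pad below 0.012 m and z of cavity_block_center in the frame of carrier_pad between 0.029 and 0.039 m and angle between cavity_block_center's own z axis and vertical below 0.1 rad and angle between the x axis of cavity_block_center and the x axis of carrier_pad, either way round below 0.2 rad and contact force between the fingers and cavity_block below 0.3 N and linear speed of cavity_block below 0.02 m/s), for 0.2 s.
3. the sprue plate lies on the cavity block (horizontal distance between sprue_plate_center and carrier_pad below 0.012 m and z of sprue_plate_center in the frame of carrier_pad between 0.053 and 0.063 m and angle between sprue_plate_center's own z axis and vertical below 0.1 rad and angle between the x axis of sprue_plate_center and the x axis of carrier_pad, either way round below 0.2 rad and contact force between the fingers and sprue_plate below 0.3 N and linear speed of sprue_plate below 0.02 m/s), for 0.2 s.
4. the locating ring lies on the sprue plate, released (horizontal distance between locating_ring_center and carrier_pad below 0.012 m and z of locating_ring_center in the frame of carrier_pad between 0.07 and 0.08 m and angle between locating_ring_center's own z axis and vertical below 0.1 rad and contact force between the fingers and locating_ring below 0.3 N and linear speed of locating_ring below 0.02 m/s), for 0.2 s.
At the end, for the whole second after the job is handed in: On the pad from the bottom: backing plate, cavity block, sprue plate, ring; each centre within 12 mm of the pad's centre and 5 mm of its height (9, 34, 58, 75 mm above the pad), tilt under 0.1 rad, own top up, long parts within 0.2 rad of the carrier's length (either way), released, at rest (all of step 1 and all of step 2 and all of step 3 and all of step 4); the robot touches nothing.
It fails at once if the roll of black tape is moved more than 25 mm (distance of tape_roll_center from where it was at the start of the episode above 0.025 m).
It fails at once if the hexagon nut is moved more than 25 mm (distance of big_nut_center from where it was at the start of the episode above 0.025 m).
It also fails if it takes over 120 s, if anything falls off the work surface, if the arm or the gripper's body presses on something with over 40 N, if the wrist force passes 120 N, or if a joint passes its speed limit or range.

## Working session

There is one attempt and no reset: what is moved stays moved. The work goes in short steps, Python scripts to look and compute and a shell command to move; the robot and the scene stay as the last step left them, time stands still between calls to the robot, and variables do not carry over. Pictures are saved under pics/ and viewed, and the job is handed in when it is done.

```bash
mkdir -p pics; ls; cat > h.py <<'E'
import numpy as np, cv2
from station import *
def save(name,fn):
    im=grab_frame(name); cv2.imwrite('pics/'+fn+'.png',im[:,:,::-1]); return im
E
python3 - <<'E'
from h import *
s=get_state(); print(s)
for n in ['side','top','wrist']:
    print(n,get_calibration(n)); save(n,n+'0')
E
```

```text
pics
{'t': 0.0, 'q': array([ 1.50610391e+00,  3.59368377e-01,  1.10705381e-02, -3.60491441e-04,
       -1.22407184e+00, -2.88088352e-01]), 'qd': array([-7.46053360e-04,  3.53657396e-04, -5.01325877e-05,  2.11769174e-03,
        7.27346371e-04,  1.33244692e-04]), 'joint_efforts': array([ 2.96361559e-04, -5.82723570e+01,  2.93050611e+01,  6.99729413e+00,
        7.00452380e-03, -1.61287462e-04]), 'eef_pos': array([0.2330794 , 0.63297339, 0.22563786]), 'ee_rot': array([ 3.13998785e+00, -1.22145232e-04, -3.52903441e-01]), 'force': array([0.28341241, 1.32184099, 0.42915234]), 'moment': array([-0.0085948 ,  0.00277825, -0.01205271]), 'width': 0.08779178906235685}
side {'K': array([[371.65105567,   0.        , 251.18224441],
       [  0.        , 371.65105567, 191.70927532],
       [  0.        ,   0.        ,   1.        ]]), 'pose': array([[ 0.95914575,  0.18114992, -0.21731116,  0.35905957],
       [-0.28217198,  0.55700072, -0.78110766, -0.43918209],
       [-0.02045512,  0.81051521,  0.5853603 ,  0.53845114],
       [ 0.        ,  0.        ,  0.        ,  1.        ]])}
top {'K': array([[462.83794318,   0.        , 255.37602993],
       [  0.        , 462.83794318, 200.73160682],
       [  0.        ,   0.        ,   1.        ]]), 'pose': array([[-0.00569952,  0.9869135 , -0.16114978,  0.36021182],
       [-0.99997579, -0.00626827, -0.00302112,  0.20511256],
       [-0.00399171,  0.16112866,  0.98692534,  1.15655079],
       [ 0.        ,  0.        ,  0.        ,  1.        ]])}
wrist {'K': array([[291.30633089,   0.        , 247.98337407],
       [  0.        , 291.30633089, 188.28767461],
       [  0.        ,   0.        ,   1.        ]]), 'pose': array([[-0.34518949,  0.8969233 ,  0.27635629,  0.30849929],
       [-0.93853019, -0.33060616, -0.09930076,  0.60563857],
       [ 0.00229992, -0.2936463 ,  0.95591138,  0.3840907 ],
       [ 0.        ,  0.        ,  0.        ,  1.        ]])}
```

View pics/top0.png

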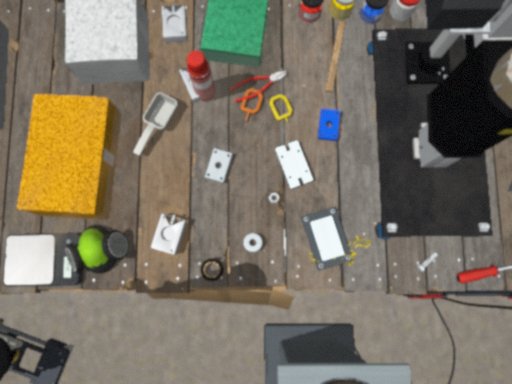

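View pics/side0.png

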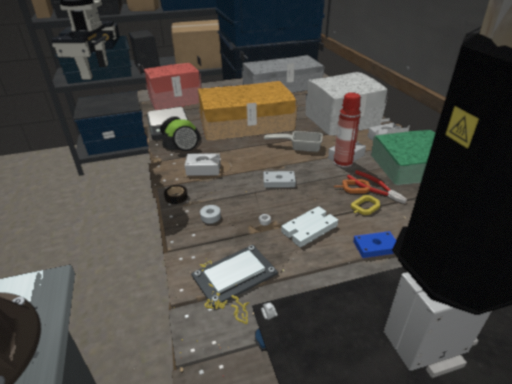

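View pics/wrist0.png

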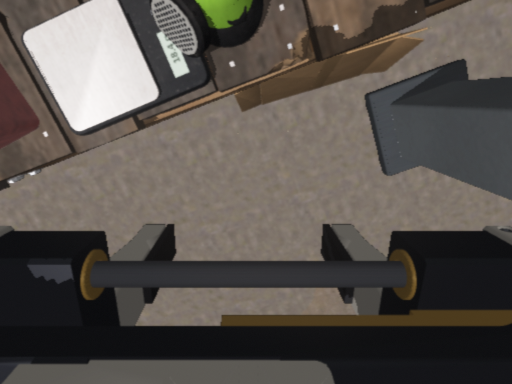

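```bash
python3 - <<'E'
import cv2,numpy as np
a=cv2.imread('pics/top0.png');b=cv2.imread('pics/side0.png')
c=cv2.resize(a[100:290,130:390],(780,570),interpolation=cv2.INTER_CUBIC);cv2.imwrite('pics/topz.png',c)
c=cv2.resize(b[120:310,150:410],(780,570),interpolation=cv2.INTER_CUBIC);cv2.imwrite('pics/sidez.png',c)
c=cv2.resize(a[0:60,130:230],(800,480),interpolation=cv2.INTER_CUBIC);cv2.imwrite('pics/topz2.png',c)
E
```

```text
(no output)
```

View pics/topz.png

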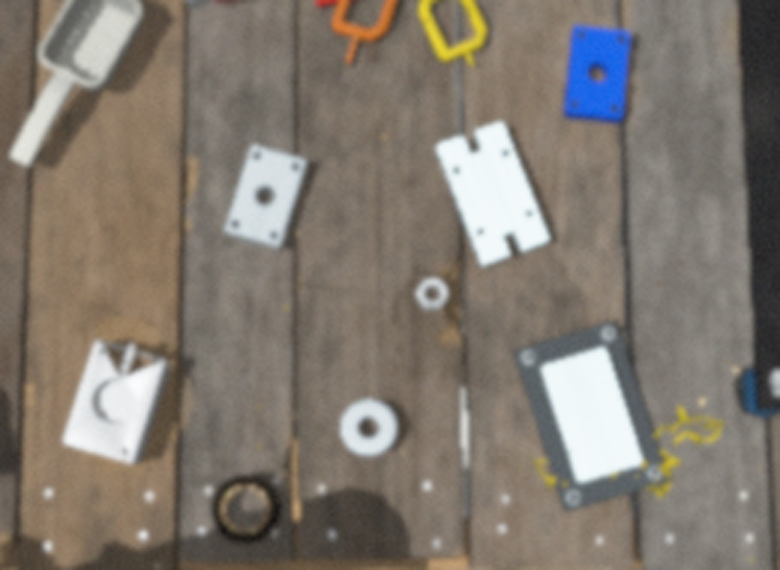

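View pics/sidez.png

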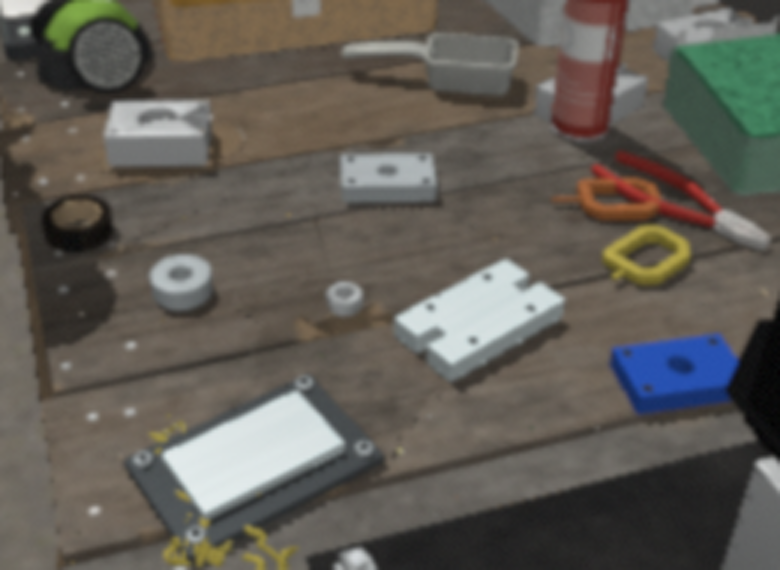

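View pics/topz2.png

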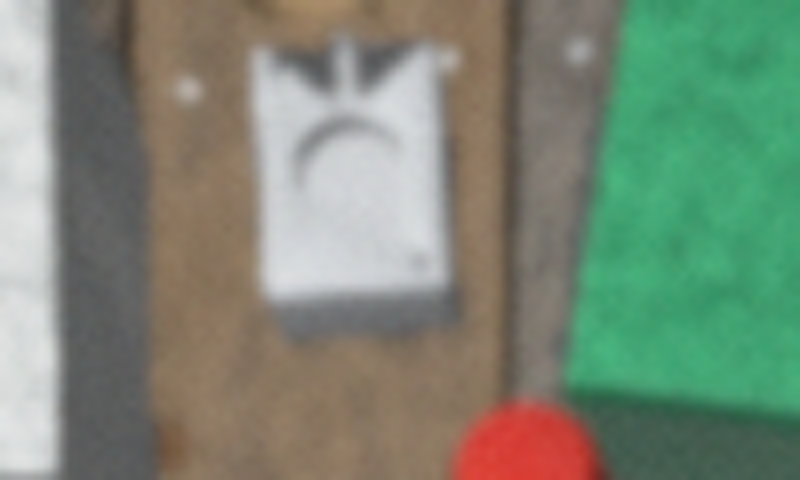

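```bash
cat >> h.py <<'E'
def ray(cal,u,v,z):
    K,P=cal['K'],cal['pose']
    u=np.atleast_1d(u).astype(float);v=np.atleast_1d(v).astype(float)
    d=np.stack([(u-K[0,2])/K[0,0],-(v-K[1,2])/K[1,1],-np.ones_like(u)],1)@P[:3,:3].T
    o=P[:3,3]; t=(z-o[2])/d[:,2]
    return (o+t[:,None]*d)[:,:2]
def proj(cal,p):
    K,P=cal['K'],cal['pose']
    c=(np.atleast_2d(p)-P[:3,3])@P[:3,:3]
    return np.stack([K[0,0]*c[:,0]/-c[:,2]+K[0,2],-K[1,1]*c[:,1]/-c[:,2]+K[1,2]],1)
def meas(im,cal,c,z,lo=150,r=40,satmax=50):
    # bright low-sat blob near pixel c -> rect in world at height z
    hsv=cv2.cvtColor(im,cv2.COLOR_RGB2HSV)
    m=((hsv[:,:,2]>lo)&(hsv[:,:,1]<satmax)).astype(np.uint8)
    w=np.zeros_like(m); w[max(0,c[1]-r):c[1]+r,max(0,c[0]-r):c[0]+r]=1; m*=w
    cs,_=cv2.findContours(m,cv2.RETR_EXTERNAL,cv2.CHAIN_APPROX_NONE)
    cs=[k for k in cs if cv2.contourArea(k)>40]
    k=min(cs,key=lambda k:np.hypot(*(k[:,0].mean(0)-c)))[:,0]
    p=ray(cal,k[:,0],k[:,1],z)
    (cx,cy),(w,h),a=cv2.minAreaRect((p*1000).astype(np.float32))
    if w<h: w,h=h,w; a+=90
    a=(a+90)%180-90
    return np.array([cx/1000,cy/1000]),w,h,a
E
python3 - <<'E'
from h import *
im=cv2.imread('pics/top0.png')[:,:,::-1].copy();cal=get_calibration('top')
ims=cv2.imread('pics/side0.png')[:,:,::-1].copy();cs=get_calibration('side')
for n,c,z in [('pad',(326,238),.016),('backing',(294,164),.018),('cav',(168,235),.032),('sprue',(218,165),.016),('ring',(253,242),.018),('nut',(274,198),.013)]:
    for lo in (140,170):
        try:
            r=meas(im,cal,c,z,lo); print(n,lo,*[np.round(x,4) for x in r], 'side px',proj(cs,[*r[0],z]).round())
        except Exception as e: print(n,e)
E
```

```text
pad 140 [0.4528 0.0334] 105.4752 60.8726 16.3625 side px [[234. 268.]]
pad 170 [0.4528 0.0333] 102.7303 58.7491 17.0321 side px [[234. 268.]]
backing 140 [0.6479 0.1155] 131.8541 67.2395 19.6893 side px [[312. 220.]]
backing 170 [0.6404 0.112 ] 113.2737 62.5652 20.0512 side px [[310. 222.]]
cav 140 [0.4665 0.4231] 95.8803 64.1177 -16.4752 side px [[203. 158.]]
cav 170 [0.4652 0.424 ] 92.8414 62.0571 -16.4637 side px [[202. 158.]]
sprue 140 [0.6401 0.3032] 84.5441 52.937 -17.3161 side px [[279. 176.]]
sprue 170 [0.6395 0.3031] 79.085 48.7235 -16.7664 side px [[279. 176.]]
ring 140 [0.4435 0.2175] 49.0738 44.2819 -0.3385 side px [[210. 210.]]
ring 170 [0.4435 0.2175] 43.9729 43.8943 63.0554 side px [[210. 210.]]
nut 140 [0.5555 0.1625] 26.9183 24.921 -45.1836 side px [[264. 217.]]
nut 170 [0.5561 0.1631] 22.5926 20.3437 89.6321 side px [[265. 216.]]
```

```bash
cat >> h.py <<'E'
from scipy.spatial.transform import Rotation as R
def go(x,y,z,yaw):
    s=get_state(); M=R.from_euler('xyz',s['ee_rot'])
    T=R.from_euler('xyz',[np.pi,0,np.deg2rad(yaw)])
    sl=M.inv().apply(np.array([x,y,z])-s['eef_pos'])/0.5
    tu=(M.inv()*T).as_rotvec()/(2*np.pi)
    print('slide',sl.round(4).tolist(),'turn',tu.round(4).tolist(),'t',round(s['t'],2),'q',s['q'].round(2),'w',round(s['width'],4))
E
python3 -c "
from h import *
go(.44,.37,.2,20); go(.64,.112,.2,20)"
```

```text
slide [0.57, 0.3507, 0.0522] turn [0.0002, 0.0, -0.1117] t 0.15 q [ 1.51  0.36  0.01 -0.   -1.22 -0.29] w 0.0876
slide [1.1237, 0.6967, 0.0528] turn [0.0002, 0.0, -0.1117] t 0.15 q [ 1.51  0.36  0.01 -0.   -1.22 -0.29] w 0.0876
```

```bash
S='{"slide":[0.57,0.35,0.04],"turn":[0,0,-0.112],"fingers":1}'; python3 -m crank '[{"slide":[0.57,0.35,0.04],"turn":[0,0,-0.112],"fingers":1},{"slide":[0.57,0.35,0.04],"turn":[0,0,-0.112],"fingers":1},{"slide":[0.57,0.35,0.04],"turn":[0,0,-0.112],"fingers":1},{"slide":[0.57,0.35,0.04],"turn":[0,0,-0.112],"fingers":1},{"slide":[0.57,0.35,0.04],"turn":[0,0,-0.112],"fingers":1}]'
python3 -c "
from h import *
go(.64,.112,.2,20)"
```

```text
t: 0.57
eef_pos: [0.3623, 0.4686, 0.2138]
ee_rot: [3.141, 0.0, 0.278]
force: [0.5, 0.7, 0.1]
width: 0.0876
slide [0.3386, 0.8381, 0.0278] turn [0.0, 0.0, -0.0114] t 0.57 q [ 1.24  0.23 -0.19 -0.   -1.14  0.61] w 0.0876
```

```bash
python3 -m crank '[{"slide":[0.31,0.80,0.02],"turn":[0,0,-0.005],"fingers":1},{"slide":[0.31,0.80,0.02],"turn":[0,0,-0.005],"fingers":1},{"slide":[0.31,0.80,0.02],"turn":[0,0,-0.005],"fingers":1},{"slide":[0.31,0.80,0.02],"turn":[0,0,-0.005],"fingers":1},{"slide":[0.31,0.80,0.02],"turn":[0,0,-0.005],"fingers":1}]'
python3 -c "
from h import *
go(.64,.112,.2,20)"
```

```text
t: 0.98
eef_pos: [0.4868, 0.3015, 0.2093]
ee_rot: [-3.141, 0.0, 0.303]
force: [0.8, 1.6, 0.0]
width: 0.0876
slide [0.1794, 0.4531, 0.0186] turn [-0.0, 0.0, -0.0074] t 0.98 q [ 0.9   0.2  -0.24 -0.   -1.12  0.98] w 0.0876
```

```bash
python3 -m crank '[{"slide":[0.17,0.43,0.02],"turn":[0,0,-0.007],"fingers":1},{"slide":[0.17,0.43,0.02],"turn":[0,0,-0.007],"fingers":1},{"slide":[0.17,0.43,0.02],"turn":[0,0,-0.007],"fingers":1},{"slide":[0.17,0.43,0.02],"turn":[0,0,-0.007],"fingers":1},{"slide":[0.17,0.43,0.02],"turn":[0,0,-0.007],"fingers":1}]'
python3 -m crank '[{"slide":[0,0,0],"turn":[0,0,0],"fingers":1},{"slide":[0,0,0],"turn":[0,0,0],"fingers":1}]'
python3 -c "
from h import *
go(.64,.112,.2,20); go(.64,.112,.1,20)
print(get_calibration('wrist'));save('wrist','w1')"
```

```text
t: 1.4
eef_pos: [0.6177, 0.1395, 0.2001]
ee_rot: [-3.142, 0.0, 0.346]
force: [0.8, 0.5, 0.3]
width: 0.0876
t: 1.57
eef_pos: [0.6176, 0.139, 0.1992]
ee_rot: [3.141, 0.002, 0.342]
force: [-0.0, 0.2, -0.7]
width: 0.0878
slide [0.0241, 0.0658, -0.0016] turn [0.0, 0.0003, -0.0011] t 1.57 q [ 0.53  0.31 -0.12 -0.   -1.14  1.38] w 0.0878
slide [0.0245, 0.0658, 0.1984] turn [0.0, 0.0003, -0.0011] t 1.57 q [ 0.53  0.31 -0.12 -0.   -1.14  1.38] w 0.0878
{'K': array([[291.30633089,   0.        , 247.98337407],
       [  0.        , 291.30633089, 188.28767461],
       [  0.        ,   0.        ,   1.        ]]), 'pose': array([[ 3.35935186e-01,  8.99781492e-01,  2.78461520e-01,
         6.93445191e-01],
       [-9.41884687e-01,  3.20639936e-01,  1.00216100e-01,
         1.65794835e-01],
       [ 8.86708205e-04, -2.95944756e-01,  9.55204646e-01,
         3.57404638e-01],
       [ 0.00000000e+00,  0.00000000e+00,  0.00000000e+00,
         1.00000000e+00]])}
```

View pics/w1.png

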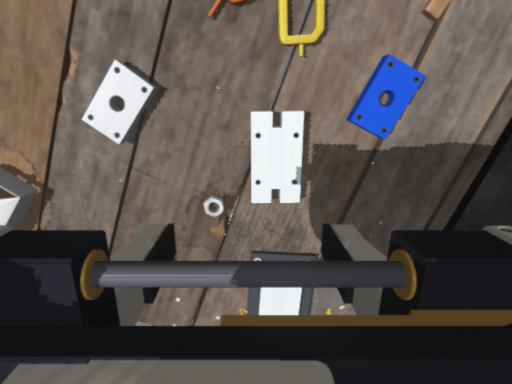

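```bash
python3 - <<'E'
from h import *
im=cv2.imread('pics/w1.png')[:,:,::-1].copy();cal=get_calibration('wrist')
for n,c,z in [('backing',(277,157),.018),('sprue',(118,102),.016),('nut',(213,205),.013)]:
    r=meas(im,cal,c,z,130,60); print(n,*[np.round(x,4) for x in r])
E
```

```text
backing [0.6391 0.1095] 116.6068 66.9845 19.8452
sprue [0.6398 0.3131] 80.948 67.3543 -16.5996
nut [0.5546 0.1644] 25.4535 24.5132 -24.873
```

```bash
python3 -m crank '[{"slide":[0.024,0.066,0.10],"turn":[0,0,-0.001],"fingers":1},{"slide":[0.024,0.066,0.20],"turn":[0,0,-0.001],"fingers":1},{"slide":[0.024,0.066,0.24],"turn":[0,0,-0.001],"fingers":1},{"slide":[0.024,0.066,0.24],"turn":[0,0,-0.001],"fingers":1},{"slide":[0.024,0.066,0.24],"turn":[0,0,-0.001],"fingers":1}]'
python3 -c "
from h import *
go(.64,.111,.004,20)"
```

```text
t: 2.03
eef_pos: [0.6373, 0.1145, 0.0783]
ee_rot: [3.141, 0.006, 0.354]
force: [-0.6, 0.5, 0.1]
width: 0.0875
slide [0.0035, 0.0084, 0.1486] turn [0.0001, 0.0009, 0.0007] t 2.03 q [ 0.48  0.44 -0.23 -0.   -0.91  1.45] w 0.0875
```

```bash
python3 -m crank '[{"slide":[0.004,0.007,0.07],"turn":[0,0.001,0.001],"fingers":1},{"slide":[0.004,0.007,0.13],"turn":[0,0.001,0.001],"fingers":1},{"slide":[0.004,0.007,0.147],"turn":[0,0.001,0.001],"fingers":1},{"slide":[0.004,0.007,0.147],"turn":[0,0.001,0.001],"fingers":1},{"slide":[0.004,0.007,0.147],"turn":[0,0.001,0.001],"fingers":1}]'
python3 -c "
from h import *
go(.64,.111,.004,20);save('wrist','w2')"
```

```text
t: 2.45
eef_pos: [0.6437, 0.113, 0.0093]
ee_rot: [3.141, -0.009, 0.348]
force: [-0.0, -0.5, 0.4]
width: 0.0879
slide [-0.0085, 0.0012, 0.0106] turn [0.0001, -0.0014, -0.0002] t 2.45 q [ 0.47  0.52 -0.28  0.   -0.76  1.44] w 0.0879
```

View pics/w2.png

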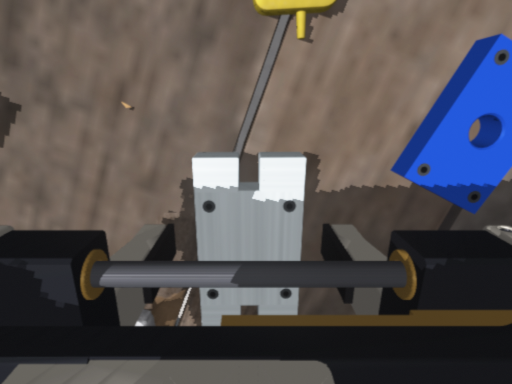

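```bash
python3 -m crank '[{"slide":[-0.008,0.001,0.010],"turn":[0,-0.001,0],"fingers":1},{"slide":[-0.008,0.001,0.010],"turn":[0,-0.001,0],"fingers":1}]'
python3 -c "
from h import *
go(.64,.111,.004,20)"
```

```text
t: 2.67
eef_pos: [0.639, 0.1103, 0.0031]
ee_rot: [-3.141, -0.001, 0.346]
force: [0.1, 0.3, 0.4]
width: 0.0875
slide [0.0023, -0.0006, -0.0019] turn [-0.0001, -0.0002, -0.0004] t 2.67 q [ 0.47  0.53 -0.29 -0.   -0.75  1.45] w 0.0875
```

```bash
python3 -m crank '[{"slide":[0,0,0],"turn":[0,0,0],"fingers":-1},{"slide":[0,0,0],"turn":[0,0,0],"fingers":-1},{"slide":[0,0,0],"turn":[0,0,0],"fingers":-1},{"slide":[0,0,0],"turn":[0,0,0],"fingers":-1},{"slide":[0,0,0],"turn":[0,0,0],"fingers":-1}]' 35
python3 -m crank '[{"slide":[0,0,0],"turn":[0,0,0],"fingers":-1},{"slide":[0,0,0],"turn":[0,0,0],"fingers":-1},{"slide":[0,0,-0.06],"turn":[0,0,0],"fingers":-1},{"slide":[0,0,-0.14],"turn":[0,0,0],"fingers":-1},{"slide":[0,0,-0.2],"turn":[0,0,0],"fingers":-1}]'
python3 -m crank '[{"slide":[0,0,0],"turn":[0,0,0],"fingers":-1},{"slide":[0,0,0],"turn":[0,0,0],"fingers":-1}]'
python3 -c "
from h import *
go(.453,.0335,.1,17);save('wrist','w3')"
```

```text
t: 3.08
eef_pos: [0.6389, 0.1101, 0.0019]
ee_rot: [-3.142, -0.0, 0.346]
force: [-1.4, 1.4, 1.5]
width: 0.0597
t: 3.5
eef_pos: [0.6384, 0.1097, 0.1028]
ee_rot: [3.141, 0.002, 0.346]
force: [1.0, 0.7, -3.0]
width: 0.0597
t: 3.67
eef_pos: [0.6396, 0.1105, 0.1035]
ee_rot: [-3.141, -0.003, 0.346]
force: [-1.1, 0.4, -4.5]
width: 0.0599
slide [-0.4033, 0.0183, 0.0056] turn [-0.0001, -0.0005, 0.0079] t 3.67 q [ 0.47  0.41 -0.21 -0.   -0.95  1.45] w 0.0599
```

View pics/w3.png

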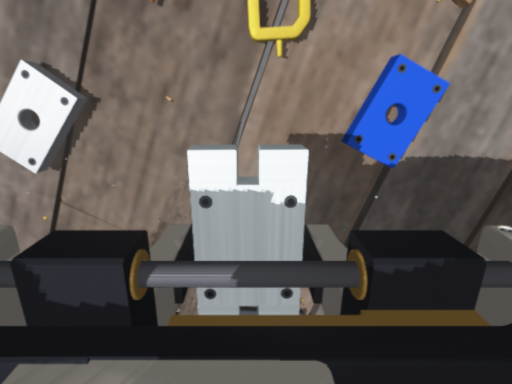

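```bash
python3 - <<'E'
from h import *
cal=get_calibration('wrist');s=get_state()
p=ray(cal,[188,307],[147,146],.1196); print(p,np.hypot(*(p[0]-p[1])))
m=p.mean(0)-s['eef_pos'][:2]; a=s['ee_rot'][2]
print('along',m@[np.cos(a),np.sin(a)],'across',m@[np.sin(a),-np.cos(a)])
im=cv2.imread('pics/side0.png')[:,:,::-1].copy();cs=get_calibration('side')
for lo in(150,170):print(meas(im,cs,(235,270),.016,lo,45))
for nm,c,z in [('cav',(203,158),.032),('sprue',(279,178),.016),('ring',(210,210),.018),('back',(310,225),.018)]:
  print(nm,meas(im,cs,c,z,150,45))
im=save('top','top1');ct=get_calibration('top')
for lo in(150,165,180):print(meas(im,ct,(326,238),.016,lo))
E
```

```text
[[0.68297409 0.15653417]
 [0.70290482 0.10270199]] 0.05740328606457233
along 0.058107952809504225 across 8.078717636320034e-05
(array([0.45277719, 0.03106654]), 100.55406188964844, 57.338226318359375, 16.288660049438477)
(array([0.45279248, 0.03163444]), 99.60675811767578, 56.30606460571289, 16.250614166259766)
cav (array([0.4624747 , 0.41868051]), 83.30612182617188, 56.87260437011719, -18.288352966308594)
sprue (array([0.63880951, 0.29981799]), 75.90524291992188, 41.424652099609375, -18.11834716796875)
ring (array([0.44317084, 0.21426305]), 42.56121063232422, 41.53718948364258, 5.145737171173096)
back (array([0.63935333, 0.10872243]), 111.24723815917969, 61.98542785644531, 20.021392822265625)
(array([0.45283167, 0.03345952]), 106.41363525390625, 60.76545715332031, 16.567480087280273)
(array([0.45274417, 0.03333317]), 105.44330596923828, 60.57316207885742, 16.567480087280273)
(array([0.45307422, 0.0334729 ]), 103.70060729980469, 59.081016540527344, 16.573604583740234)
```

View pics/top1.png

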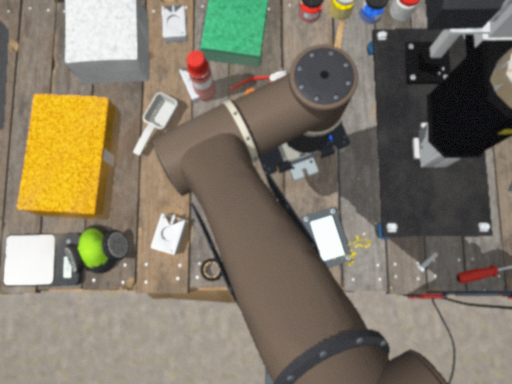

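```bash
python3 -m crank '[{"slide":[-0.404,0.018,0.06],"turn":[0,0,0.009],"fingers":-1},{"slide":[-0.404,0.018,0.06],"turn":[0,0,0.009],"fingers":-1},{"slide":[-0.404,0.018,0.06],"turn":[0,0,0.009],"fingers":-1},{"slide":[-0.404,0.018,0.06],"turn":[0,0,0.009],"fingers":-1},{"slide":[-0.404,0.018,0.06],"turn":[0,0,0.009],"fingers":-1}]'
python3 -m crank '[{"slide":[0,0,0],"turn":[0,0,0],"fingers":-1},{"slide":[0,0,0],"turn":[0,0,0],"fingers":-1}]'
python3 -c "
from h import *
go(.4509,.0319,.022,16.5)"
```

```text
t: 4.18
eef_pos: [0.4479, 0.0311, 0.0695]
ee_rot: [3.141, 0.005, 0.289]
force: [0.4, -0.2, -3.7]
width: 0.0598
t: 4.35
eef_pos: [0.4486, 0.0314, 0.0704]
ee_rot: [3.141, 0.004, 0.289]
force: [1.0, 0.3, -4.1]
width: 0.0593
slide [0.0052, 0.0003, 0.0967] turn [0.0001, 0.0007, 0.0002] t 4.35 q [ 0.51  0.16 -0.67 -0.   -0.74  1.35] w 0.0593
```

```bash
python3 -m crank '[{"slide":[0.005,0,0.04],"turn":[0,0.001,0],"fingers":-1},{"slide":[0.005,0,0.08],"turn":[0,0.001,0],"fingers":-1},{"slide":[0.005,0,0.096],"turn":[0,0.001,0],"fingers":-1},{"slide":[0.005,0,0.096],"turn":[0,0.001,0],"fingers":-1},{"slide":[0.005,0,0.096],"turn":[0,0.001,0],"fingers":-1}]'
python3 -m crank '[{"slide":[0,0,0],"turn":[0,0,0],"fingers":-1},{"slide":[0,0,0],"turn":[0,0,0],"fingers":-1}]'
python3 -c "
from h import *
go(.4509,.0319,.018,16.5)
save('side','s1')"
```

```text
t: 4.77
eef_pos: [0.4543, 0.0336, 0.0232]
ee_rot: [3.141, -0.004, 0.29]
force: [0.8, 0.3, -3.5]
width: 0.0598
t: 4.93
eef_pos: [0.455, 0.0341, 0.0245]
ee_rot: [-3.141, -0.007, 0.29]
force: [0.8, -0.7, -3.9]
width: 0.0597
slide [-0.0093, 0.0018, 0.0129] turn [-0.0, -0.0012, 0.0003] t 4.93 q [ 0.51  0.24 -0.72  0.   -0.6   1.35] w 0.0597
```

View pics/s1.png

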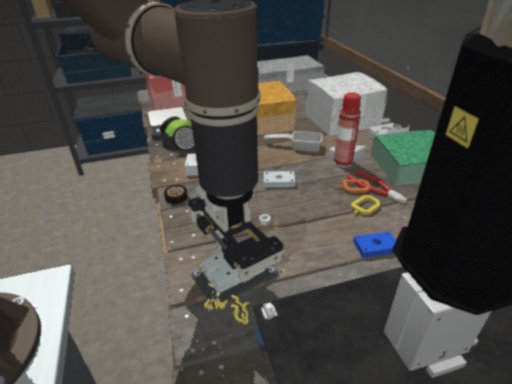

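```bash
python3 -m crank '[{"slide":[-0.008,0.001,0.005],"turn":[0,-0.001,0],"fingers":-1},{"slide":[-0.008,0.001,0.010],"turn":[0,-0.001,0],"fingers":-1},{"slide":[-0.008,0.001,0.010],"turn":[0,-0.001,0],"fingers":-1},{"slide":[-0.008,0.001,0.010],"turn":[0,-0.001,0],"fingers":-1}]'
python3 -c "
from h import *
go(.4509,.0319,.018,16.5)"
```

```text
t: 5.32
eef_pos: [0.4505, 0.0321, 0.0187]
ee_rot: [-3.142, 0.0, 0.29]
force: [-0.1, 0.2, -3.7]
width: 0.06
slide [0.0006, 0.0005, 0.0015] turn [-0.0, 0.0, 0.0003] t 5.32 q [ 0.51  0.25 -0.73 -0.   -0.59  1.35] w 0.06
```

```bash
python3 -m crank '[{"slide":[0,0,0.002],"turn":[0,0,0],"fingers":-1},{"slide":[0,0,0.002],"turn":[0,0,0],"fingers":-1}]'
python3 -m crank '[{"slide":[0,0,0],"turn":[0,0,0],"fingers":1},{"slide":[0,0,0],"turn":[0,0,0],"fingers":1},{"slide":[0,0,0],"turn":[0,0,0],"fingers":1},{"slide":[0,0,0],"turn":[0,0,0],"fingers":1},{"slide":[0,0,0],"turn":[0,0,0],"fingers":1}]'
python3 -m crank '[{"slide":[0,0,-0.08],"turn":[0,0,0],"fingers":1},{"slide":[0,0,-0.16],"turn":[0,0,0],"fingers":1},{"slide":[0,0,-0.24],"turn":[0,0,0],"fingers":1},{"slide":[0,0,-0.32],"turn":[0,0,0],"fingers":1},{"slide":[0,0,-0.36],"turn":[0,0,0],"fingers":1}]'
python3 -c "
from h import *
go(.465,.4225,.2,-16.5)
im=save('side','s2')
save('wrist','w4')
for lo in (150,170,200): print(meas(im,get_calibration('side'),(235,260),.034,lo,50))"
```

```text
t: 5.48
eef_pos: [0.4508, 0.0322, 0.018]
ee_rot: [3.142, -0.0, 0.29]
force: [-1.2, 0.2, 0.0]
width: 0.06
t: 5.9
eef_pos: [0.4508, 0.0322, 0.0178]
ee_rot: [-3.142, -0.0, 0.29]
force: [0.5, -0.1, 0.2]
width: 0.0852
t: 6.32
eef_pos: [0.4523, 0.0325, 0.2028]
ee_rot: [-3.141, -0.006, 0.29]
force: [1.4, -0.4, -0.0]
width: 0.0881
slide [0.2476, -0.7401, 0.0074] turn [-0.0003, -0.001, 0.0921] t 6.32 q [ 0.51  0.   -0.49  0.   -1.07  1.35] w 0.0881
(array([0.45191357, 0.03099653]), 111.34798431396484, 62.97330856323242, 16.63617706298828)
(array([0.45212714, 0.03099759]), 110.32408905029297, 60.85003662109375, 16.74028205871582)
(array([0.45179608, 0.03089297]), 108.12738800048828, 58.72346496582031, 16.702617645263672)
```

View pics/s2.png

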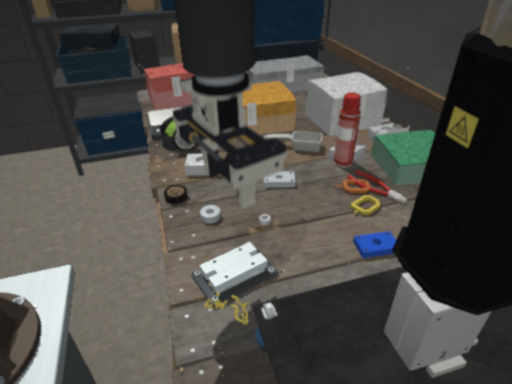

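View pics/w4.png

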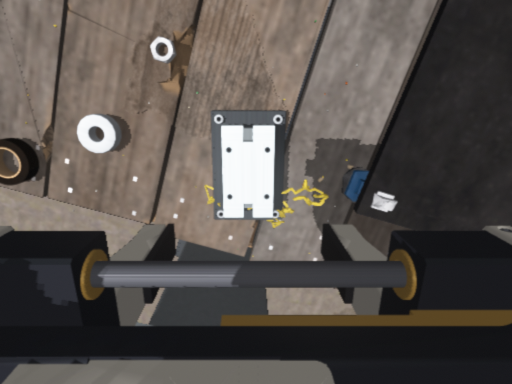

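```bash
python3 -m crank '[{"slide":[0.21,-0.74,0],"turn":[0,0,0.092],"fingers":1},{"slide":[0.21,-0.74,0],"turn":[0,0,0.092],"fingers":1},{"slide":[0.21,-0.74,0],"turn":[0,0,0.092],"fingers":1},{"slide":[0.21,-0.74,0],"turn":[0,0,0.092],"fingers":1},{"slide":[0.21,-0.74,0],"turn":[0,0,0.092],"fingers":1}]'
python3 -m crank '[{"slide":[0,0,0],"turn":[0,0,0],"fingers":1}]'
python3 -c "
from h import *
go(.43,.433,.2,-16.5)"
```

```text
t: 6.83
eef_pos: [0.4479, 0.224, 0.1973]
ee_rot: [3.141, 0.0, -0.289]
force: [1.6, -0.1, -0.4]
width: 0.0876
t: 6.92
eef_pos: [0.4489, 0.228, 0.197]
ee_rot: [-3.141, -0.0, -0.29]
force: [1.2, 0.5, 1.1]
width: 0.0876
slide [-0.1535, -0.3821, -0.0058] turn [-0.0001, -0.0001, -0.0004] t 6.92 q [ 0.86  0.1  -0.4   0.   -1.07  0.42] w 0.0876
```

```bash
python3 -m crank '[{"slide":[-0.15,-0.38,0],"turn":[0,0,0],"fingers":1},{"slide":[-0.15,-0.38,0],"turn":[0,0,0],"fingers":1},{"slide":[-0.15,-0.38,0],"turn":[0,0,0],"fingers":1},{"slide":[-0.15,-0.38,0],"turn":[0,0,0],"fingers":1},{"slide":[-0.15,-0.38,0],"turn":[0,0,0],"fingers":1}]'
python3 -m crank '[{"slide":[0,0,0],"turn":[0,0,0],"fingers":1},{"slide":[0,0,0],"turn":[0,0,0],"fingers":1}]'
python3 -c "
from h import *
go(.465,.4225,.1,-16.5)
im=save('wrist','w5');cal=get_calibration('wrist');print(proj(cal,[.465,.4225,.032]))"
```

```text
t: 7.33
eef_pos: [0.4287, 0.4281, 0.1969]
ee_rot: [3.141, 0.0, -0.282]
force: [0.1, -0.1, 0.8]
width: 0.0875
t: 7.5
eef_pos: [0.4286, 0.4275, 0.1959]
ee_rot: [3.139, 0.001, -0.28]
force: [-0.0, -0.1, -0.5]
width: 0.0876
slide [0.0728, -0.011, 0.1917] turn [0.0004, 0.0001, 0.0013] t 7.5 q [ 1.11  0.27 -0.19 -0.   -1.12  0.18] w 0.0876
[[241.59430226 140.77632021]]
```

View pics/w5.png

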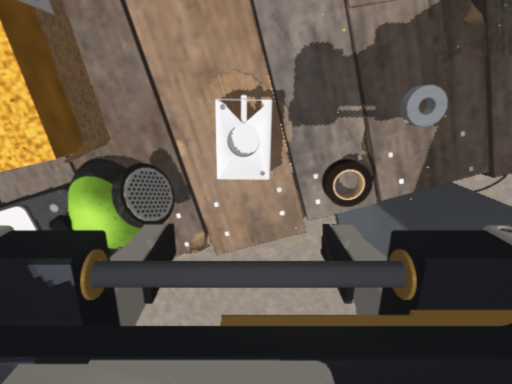

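```bash
python3 - <<'E'
from h import *
im=cv2.imread('pics/top0.png');c=cv2.resize(im[215:285,60:160],(800,560),interpolation=cv2.INTER_CUBIC);cv2.imwrite('pics/tz3.png',c)
im=cv2.imread('pics/w5.png');c=cv2.resize(im[80:280,40:300],(780,600),interpolation=cv2.INTER_CUBIC);cv2.imwrite('pics/wz5.png',c)
cal=get_calibration('wrist')
p=ray(cal,[216,272,270,217],[99,100,179,179],.032);print(p,p.mean(0),np.diff(p,axis=0))
t=get_calibration('top')
for z in (0,.03,.06,.08,.1,.12): print(z,ray(cal,[148,174],[195,195],z).round(3).tolist(),ray(t,[118,128],[244,245],z).round(3).tolist())
E
```

```text
[[0.51475923 0.43604765]
 [0.49736047 0.37934555]
 [0.41403884 0.403558  ]
 [0.43093105 0.46196875]] [0.4642724  0.42022999] [[-0.01739876 -0.0567021 ]
 [-0.08332163  0.02421245]
 [ 0.01689221  0.05841075]]
0 [[0.428, 0.559], [0.419, 0.527]] [[0.442, 0.552], [0.439, 0.527]]
0.03 [[0.434, 0.546], [0.426, 0.517]] [[0.44, 0.543], [0.437, 0.519]]
0.06 [[0.441, 0.533], [0.433, 0.506]] [[0.438, 0.534], [0.435, 0.51]]
0.08 [[0.445, 0.524], [0.438, 0.499]] [[0.436, 0.528], [0.434, 0.505]]
0.1 [[0.45, 0.515], [0.443, 0.493]] [[0.435, 0.522], [0.432, 0.499]]
0.12 [[0.454, 0.507], [0.448, 0.486]] [[0.433, 0.516], [0.431, 0.494]]
```

View pics/tz3.png

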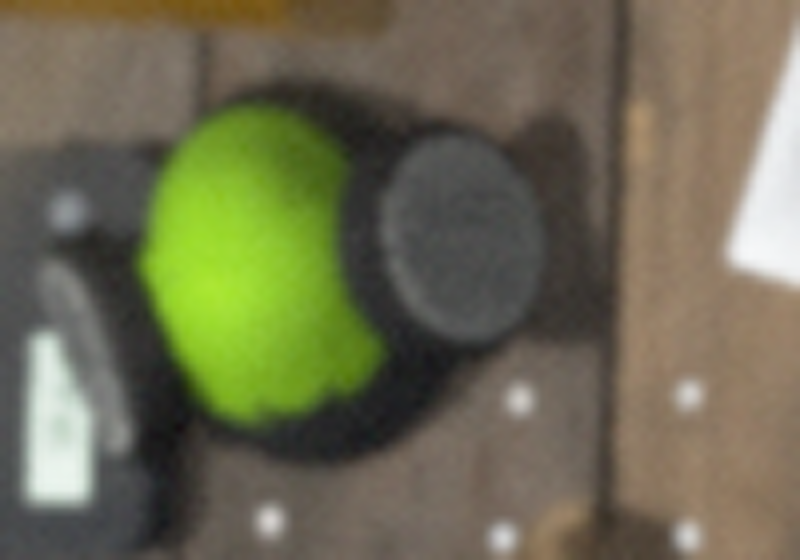

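View pics/wz5.png

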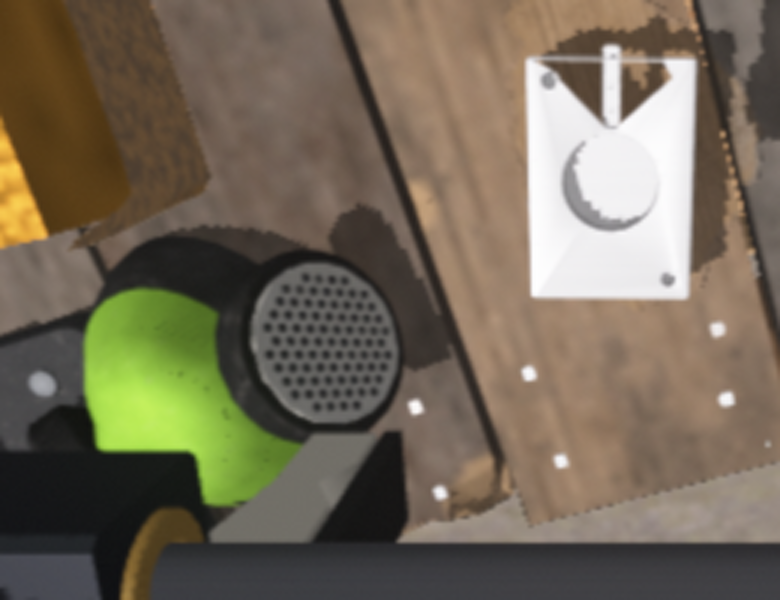

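```bash
python3 - <<'E'
from h import *
cal=get_calibration('wrist');t=get_calibration('top')
a=np.deg2rad(-16.5);c=np.array([.465,.4215])
def loc(p): d=p-c; return np.c_[d@[np.cos(a),np.sin(a)],d@[-np.sin(a),np.cos(a)]].round(3).tolist()
for z in (.05,.07,.085,.1):
  print(z,'wrist',loc(ray(cal,[143,163,172,174,106],[164,173,185,195,160],z)),'top',loc(ray(t,[117,123,127,128,96],[231.5,234,240,245,226],z)))
E
```

```text
0.05 wrist [[-0.023, 0.106], [-0.033, 0.085], [-0.046, 0.076], [-0.058, 0.075], [-0.019, 0.144]] top [[-0.031, 0.115], [-0.033, 0.1], [-0.043, 0.086], [-0.054, 0.08], [-0.032, 0.168]]
0.07 wrist [[-0.019, 0.098], [-0.028, 0.079], [-0.04, 0.071], [-0.051, 0.07], [-0.015, 0.135]] top [[-0.031, 0.109], [-0.033, 0.094], [-0.043, 0.08], [-0.054, 0.074], [-0.032, 0.161]]
0.085 wrist [[-0.015, 0.093], [-0.024, 0.075], [-0.036, 0.067], [-0.046, 0.066], [-0.012, 0.127]] top [[-0.031, 0.104], [-0.033, 0.089], [-0.043, 0.076], [-0.054, 0.07], [-0.033, 0.155]]
0.1 wrist [[-0.012, 0.088], [-0.02, 0.07], [-0.031, 0.063], [-0.041, 0.062], [-0.009, 0.12]] top [[-0.031, 0.099], [-0.033, 0.084], [-0.043, 0.071], [-0.053, 0.065], [-0.033, 0.15]]
```

```bash
python3 -c "
from h import *
go(.478,.4175,.08,-16.5)"
python3 -m crank '[{"slide":[0.1,-0.01,0],"turn":[0,0,0.001],"fingers":1},{"slide":[0.1,-0.01,0.08],"turn":[0,0,0.001],"fingers":1},{"slide":[0.1,-0.01,0.16],"turn":[0,0,0.001],"fingers":1},{"slide":[0.1,-0.01,0.23],"turn":[0,0,0.001],"fingers":1},{"slide":[0.1,-0.01,0.23],"turn":[0,0,0.001],"fingers":1}]'
python3 -m crank '[{"slide":[0,0,0],"turn":[0,0,0],"fingers":1},{"slide":[0,0,0],"turn":[0,0,0],"fingers":1}]'
python3 -c "
from h import *
go(.478,.4175,.014,-16.5)
im=save('wrist','w6')"
```

```text
slide [0.0995, -0.0111, 0.2324] turn [0.0004, 0.0001, 0.0011] t 7.55 q [ 1.1   0.27 -0.19 -0.   -1.12  0.18] w 0.0879
t: 7.97
eef_pos: [0.4761, 0.4113, 0.0754]
ee_rot: [3.13, 0.005, -0.292]
force: [-0.5, -1.6, -0.6]
width: 0.0874
t: 8.13
eef_pos: [0.48, 0.4173, 0.0849]
ee_rot: [-3.14, -0.001, -0.288]
force: [0.3, -0.2, 0.4]
width: 0.0879
slide [-0.0042, 0.0009, 0.1419] turn [-0.0003, -0.0002, -0.0001] t 8.13 q [ 1.02  0.41 -0.25  0.   -0.9   0.26] w 0.0879
```

View pics/w6.png

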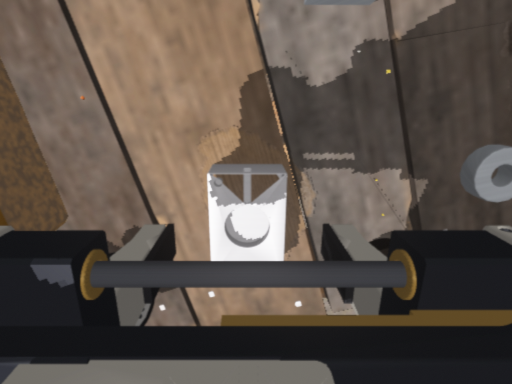

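```bash

python3 -m crank '[{"slide":[-0.003,0,0.04],"turn":[0,0,0],"fingers":1},{"slide":[-0.004,0,0.08],"turn":[0,0,0],"fingers":1},{"slide":[-0.004,0,0.11],"turn":[0,0,0],"fingers":1},{"slide":[-0.004,0,0.13],"turn":[0,0,0],"fingers":1},{"slide":[-0.004,0,0.14],"turn":[0,0,0],"fingers":1}]'
python3 -m crank '[{"slide":[0,0,0],"turn":[0,0,0],"fingers":1},{"slide":[0,0,0],"turn":[0,0,0],"fingers":1}]'
python3 -c "
from h import *
go(.478,.4175,.014,-16.5)
im=save('wrist','w7')"
```

```text
t: 8.6
eef_pos: [0.4773, 0.4182, 0.0136]
ee_rot: [-3.14, -0.001, -0.288]
force: [0.4, -0.9, 0.6]
width: 0.0876
t: 8.77
eef_pos: [0.4775, 0.4182, 0.0141]
ee_rot: [-3.14, -0.001, -0.288]
force: [0.3, 0.0, 0.9]
width: 0.0876
slide [0.0013, 0.0012, 0.0002] turn [-0.0003, -0.0001, -0.0] t 8.77 q [ 1.03  0.49 -0.32  0.   -0.76  0.26] w 0.0876
```

View pics/w7.png

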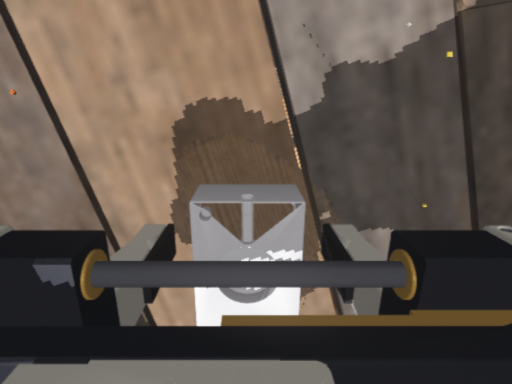

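```bash
python3 -m crank '[{"slide":[0,0,0],"turn":[0,0,0],"fingers":-1},{"slide":[0,0,0],"turn":[0,0,0],"fingers":-1},{"slide":[0,0,0],"turn":[0,0,0],"fingers":-1},{"slide":[0,0,0],"turn":[0,0,0],"fingers":-1},{"slide":[0,0,0],"turn":[0,0,0],"fingers":-1}]' 45
python3 -m crank '[{"slide":[0,0,0],"turn":[0,0,0],"fingers":-1},{"slide":[0,0,-0.03],"turn":[0,0,0],"fingers":-1},{"slide":[0,0,-0.08],"turn":[0,0,0],"fingers":-1},{"slide":[0,0,-0.14],"turn":[0,0,0],"fingers":-1},{"slide":[0,0,-0.2],"turn":[0,0,0],"fingers":-1}]'
python3 -m crank '[{"slide":[0,0,-0.05],"turn":[0,0,0],"fingers":-1},{"slide":[0,0,-0.06],"turn":[0,0,0],"fingers":-1},{"slide":[0,0,-0.06],"turn":[0,0,0],"fingers":-1}]'
python3 -c "
from h import *
go(.4645,.036,.15,16.5);save('wrist','w8');print(get_calibration('wrist')['pose'][:3,3])"
```

```text
t: 9.23
eef_pos: [0.4772, 0.4178, 0.013]
ee_rot: [-3.141, -0.0, -0.289]
force: [1.0, 1.5, -0.4]
width: 0.0593
t: 9.65
eef_pos: [0.4761, 0.4164, 0.1124]
ee_rot: [3.138, 0.001, -0.289]
force: [0.5, 0.9, -4.2]
width: 0.0595
t: 9.9
eef_pos: [0.4773, 0.4181, 0.1443]
ee_rot: [-3.139, -0.001, -0.289]
force: [-0.3, -0.8, -3.9]
width: 0.0598
slide [0.1931, 0.7399, -0.0135] turn [-0.0004, -0.0002, -0.0918] t 9.9 q [ 1.03  0.35 -0.19 -0.   -1.02  0.26] w 0.0598
[0.55356338 0.39442092 0.30053887]
```

View pics/w8.png

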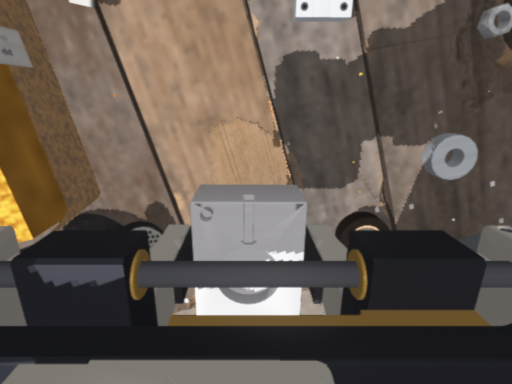

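```bash
python3 - <<'E'
from h import *
cal=get_calibration('wrist');s=get_state();z=s['eef_pos'][2];a=s['ee_rot'][2]
for nm,u,v,dz in [('cavbot',[197,300],[186,186],-.0132),('cavtop',[193,306],[202,202],.0188),('backbot',[188,307],[147,146],-.0019),('backtop',[188,307],[147,146],.0161)]:
    p=ray(cal,u,v,z+dz); m=p.mean(0)-s['eef_pos'][:2]
    print(nm,np.hypot(*(p[0]-p[1])),'along',m@[np.cos(a),np.sin(a)],'across',m@[np.sin(a),-np.cos(a)])
i=cv2.imread('pics/w8.png');cv2.imwrite('pics/w8z.png',cv2.resize(i[160:240,160:340],(800,355),interpolation=cv2.INTER_CUBIC))
i=cv2.imread('pics/w3.png');cv2.imwrite('pics/w3z.png',cv2.resize(i[130:210,160:340],(800,355),interpolation=cv2.INTER_CUBIC))
E
```

```text
cavbot 0.06330795786817371 along 0.028957960901817206 across 0.0003844869471172532
cavtop 0.05746719950903931 along 0.03005320481856085 across 0.0008143575336355683
backbot 0.0655908595114322 along 0.055070666656643966 across -0.0002353929007498483
backtop 0.058221927847468456 along 0.05791137862328826 across -0.00021860608689000999
```

View pics/w8z.png

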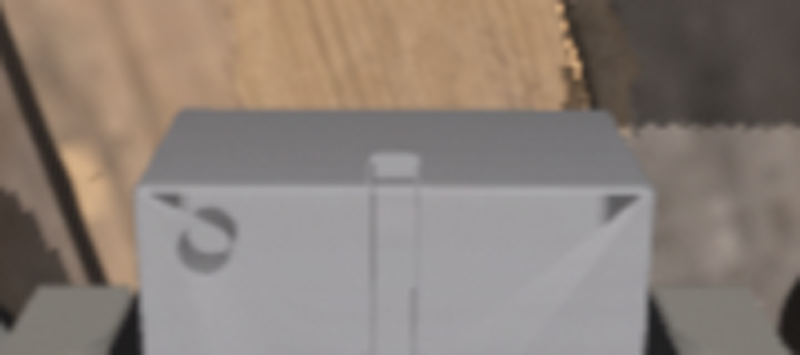

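View pics/w3z.png

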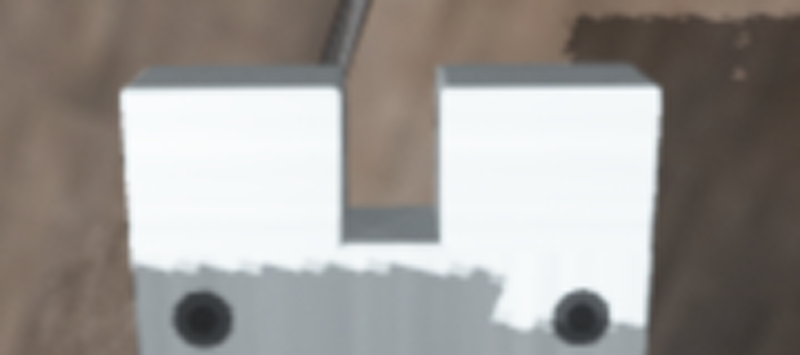

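```bash
python3 -m crank '[{"slide":[0.197,0.738,0],"turn":[0,0,-0.0915],"fingers":-1},{"slide":[0.197,0.738,0],"turn":[0,0,-0.0915],"fingers":-1},{"slide":[0.197,0.738,0],"turn":[0,0,-0.0915],"fingers":-1},{"slide":[0.197,0.738,0],"turn":[0,0,-0.0915],"fingers":-1},{"slide":[0.197,0.738,0],"turn":[0,0,-0.0915],"fingers":-1}]'
python3 -m crank '[{"slide":[0,0,0],"turn":[0,0,0],"fingers":-1},{"slide":[0,0,0],"turn":[0,0,0],"fingers":-1}]'
python3 -c "
from h import *
go(.4677,.0369,.10,16.5)"
```

```text
t: 10.37
eef_pos: [0.4693, 0.2065, 0.1402]
ee_rot: [3.14, 0.004, 0.293]
force: [1.0, 0.4, -4.1]
width: 0.0597
t: 10.53
eef_pos: [0.4697, 0.2062, 0.1408]
ee_rot: [3.14, 0.004, 0.283]
force: [-0.1, 1.1, -4.4]
width: 0.0597
slide [-0.0982, 0.3238, 0.0823] turn [0.0002, 0.0006, -0.0008] t 10.53 q [ 0.8   0.17 -0.46 -0.   -0.95  1.06] w 0.0597
```

```bash
python3 -m crank '[{"slide":[-0.02,0.08,0.02],"turn":[0,0,-0.001],"fingers":-1},{"slide":[-0.05,0.16,0.04],"turn":[0,0,-0.001],"fingers":-1},{"slide":[-0.07,0.23,0.06],"turn":[0,0,-0.001],"fingers":-1},{"slide":[-0.09,0.30,0.08],"turn":[0,0,-0.001],"fingers":-1},{"slide":[-0.098,0.323,0.082],"turn":[0,0,-0.001],"fingers":-1}]'
python3 -m crank '[{"slide":[0,0,0],"turn":[0,0,0],"fingers":-1},{"slide":[0,0,0],"turn":[0,0,0],"fingers":-1}]'
python3 -c "
from h import *
go(.4677,.0369,.048,16.5)"
```

```text
t: 10.95
eef_pos: [0.4668, 0.0369, 0.0984]
ee_rot: [3.141, 0.007, 0.29]
force: [-0.9, -0.1, -3.3]
width: 0.0599
t: 11.12
eef_pos: [0.4695, 0.0401, 0.1006]
ee_rot: [3.141, 0.002, 0.291]
force: [-0.7, 0.5, -4.3]
width: 0.0595
slide [-0.0051, 0.0051, 0.1052] turn [0.0, 0.0003, 0.0004] t 11.12 q [ 0.5   0.15 -0.59 -0.   -0.83  1.36] w 0.0595
```

```bash
python3 -m crank '[{"slide":[-0.004,0.005,0.03],"turn":[0,0,0],"fingers":-1},{"slide":[-0.004,0.005,0.06],"turn":[0,0,0],"fingers":-1},{"slide":[-0.004,0.005,0.08],"turn":[0,0,0],"fingers":-1},{"slide":[-0.004,0.005,0.09],"turn":[0,0,0],"fingers":-1},{"slide":[-0.004,0.005,0.095],"turn":[0,0,0],"fingers":-1}]'
python3 -m crank '[{"slide":[0,0,0],"turn":[0,0,0],"fingers":-1},{"slide":[0,0,0],"turn":[0,0,0],"fingers":-1}]'
python3 -c "
from h import *
go(.4677,.0369,.047,16.5);save('side','s3')"
```

```text
t: 11.53
eef_pos: [0.4685, 0.0384, 0.0533]
ee_rot: [3.141, 0.001, 0.294]
force: [-1.4, -0.3, -3.2]
width: 0.0596
t: 11.7
eef_pos: [0.4691, 0.0382, 0.0546]
ee_rot: [3.142, -0.0, 0.293]
force: [-0.1, 0.1, -4.1]
width: 0.0598
slide [-0.0034, 0.0017, 0.0151] turn [0.0, -0.0001, 0.0009] t 11.7 q [ 0.5   0.22 -0.65  0.   -0.7   1.36] w 0.0598
```

View pics/s3.png

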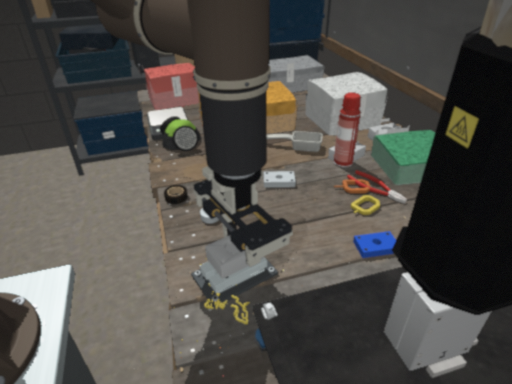

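```bash
python3 -m crank '[{"slide":[-0.003,0.001,0.006],"turn":[0,0,0.001],"fingers":-1},{"slide":[-0.003,0.001,0.011],"turn":[0,0,0.001],"fingers":-1},{"slide":[-0.003,0.001,0.013],"turn":[0,0,0.001],"fingers":-1},{"slide":[-0.003,0.001,0.013],"turn":[0,0,0.001],"fingers":-1}]'
python3 -c "
from h import *
go(.4677,.0369,.047,16.5)"
```

```text
t: 12.08
eef_pos: [0.4672, 0.0365, 0.0476]
ee_rot: [3.142, 0.0, 0.286]
force: [-0.2, -0.2, -3.4]
width: 0.0595
slide [0.0013, -0.0005, 0.0012] turn [0.0, 0.0, -0.0003] t 12.08 q [ 0.5   0.23 -0.66 -0.   -0.68  1.36] w 0.0595
```

```bash
python3 -m crank '[{"slide":[0.001,0,0.002],"turn":[0,0,0],"fingers":-1},{"slide":[0.001,0,0.0025],"turn":[0,0,0],"fingers":-1},{"slide":[0.001,0,0.0025],"turn":[0,0,0],"fingers":-1}]'
python3 -m crank '[{"slide":[0,0,0],"turn":[0,0,0],"fingers":1},{"slide":[0,0,0],"turn":[0,0,0],"fingers":1},{"slide":[0,0,0],"turn":[0,0,0],"fingers":1},{"slide":[0,0,0],"turn":[0,0,0],"fingers":1},{"slide":[0,0,0],"turn":[0,0,0],"fingers":1}]'
python3 -m crank '[{"slide":[0,0,-0.08],"turn":[0,0,0],"fingers":1},{"slide":[0,0,-0.16],"turn":[0,0,0],"fingers":1},{"slide":[0,0,-0.24],"turn":[0,0,0],"fingers":1},{"slide":[0,0,-0.28],"turn":[0,0,0],"fingers":1},{"slide":[0,0,-0.30],"turn":[0,0,0],"fingers":1}]'
python3 -c "
from h import *
go(.60,.315,.2,-17)
im=save('side','s4')
save('wrist','w9')
for lo in (150,170,200): print(meas(im,get_calibration('side'),(235,250),.066,lo,50))"
```

```text
t: 12.33
eef_pos: [0.4679, 0.0367, 0.0468]
ee_rot: [3.142, -0.0, 0.286]
force: [-0.8, -0.5, 0.5]
width: 0.0596
t: 12.75
eef_pos: [0.4679, 0.0368, 0.0466]
ee_rot: [3.142, -0.0, 0.286]
force: [0.2, -0.2, -1.1]
width: 0.0853
t: 13.17
eef_pos: [0.4694, 0.0373, 0.2003]
ee_rot: [-3.141, -0.006, 0.287]
force: [1.3, 0.9, 0.0]
width: 0.0877
slide [0.4076, -0.4589, 0.0034] turn [-0.0004, -0.0009, 0.0928] t 13.17 q [ 0.5   0.03 -0.46  0.   -1.07  1.36] w 0.0877
(array([0.45488434, 0.0322235 ]), 89.67273712158203, 61.07651901245117, 16.411754608154297)
(array([0.45278983, 0.03091946]), 83.87062072753906, 58.14796447753906, 16.09234619140625)
(array([0.44797037, 0.03125796]), 74.11335754394531, 53.827903747558594, 17.62456512451172)
```

View pics/s4.png

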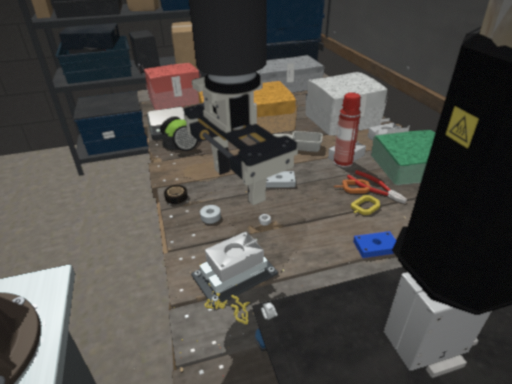

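View pics/w9.png

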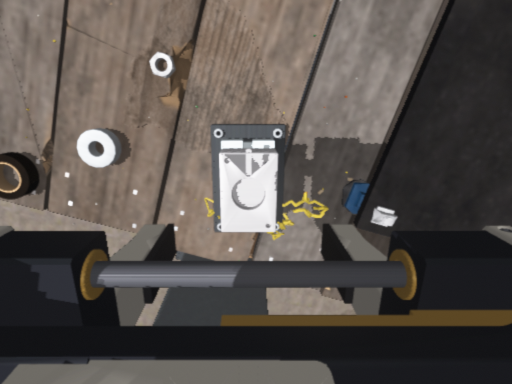

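```bash
python3 -m crank '[{"slide":[0.40,-0.46,0],"turn":[0,0,0.093],"fingers":1},{"slide":[0.40,-0.46,0],"turn":[0,0,0.093],"fingers":1},{"slide":[0.40,-0.46,0],"turn":[0,0,0.093],"fingers":1},{"slide":[0.40,-0.46,0],"turn":[0,0,0.093],"fingers":1},{"slide":[0.40,-0.46,0],"turn":[0,0,0.093],"fingers":1}]'
python3 -m crank '[{"slide":[0,0,0],"turn":[0,0,0],"fingers":1}]'
python3 -c "
from h import *
go(.605,.312,.18,-17)"
```

```text
t: 13.68
eef_pos: [0.5542, 0.2275, 0.194]
ee_rot: [3.139, 0.002, -0.305]
force: [0.3, -0.8, 0.8]
width: 0.0878
t: 13.77
eef_pos: [0.5563, 0.2312, 0.1928]
ee_rot: [3.139, 0.001, -0.301]
force: [0.9, -0.3, 0.7]
width: 0.0878
slide [0.0451, -0.1832, 0.025] turn [0.0004, 0.0002, -0.0006] t 13.77 q [ 0.72  0.27 -0.2   0.   -1.11  0.55] w 0.0878
```

```bash
python3 -m crank '[{"slide":[0.02,-0.08,0.01],"turn":[0,0,0],"fingers":1},{"slide":[0.04,-0.14,0.02],"turn":[0,0,0],"fingers":1},{"slide":[0.045,-0.18,0.025],"turn":[0,0,0],"fingers":1},{"slide":[0.045,-0.183,0.025],"turn":[0,0,0],"fingers":1},{"slide":[0.045,-0.183,0.025],"turn":[0,0,0],"fingers":1}]'
python3 -m crank '[{"slide":[0,0,0],"turn":[0,0,0],"fingers":1}]'
python3 -c "
from h import *
go(.639,.3017,.08,-17)
im=save('wrist','w10');cal=get_calibration('wrist');c=proj(cal,[.639,.3017,.016])[0];print(c)
for lo in (130,150,170):print(meas(im,cal,c.astype(int),.016,lo,55))"
```

```text
t: 14.18
eef_pos: [0.6021, 0.3072, 0.1802]
ee_rot: [3.137, 0.003, -0.297]
force: [-0.3, -0.8, -1.0]
width: 0.0878
t: 14.27
eef_pos: [0.602, 0.3063, 0.1819]
ee_rot: [3.139, 0.002, -0.298]
force: [-0.3, -0.3, -0.8]
width: 0.088
slide [0.0738, -0.0135, 0.2036] turn [0.0004, 0.0003, -0.0002] t 14.27 q [ 0.76  0.39 -0.05 -0.   -1.14  0.51] w 0.088
[241.6153445  139.76715638]
(array([0.62858087, 0.31479205]), 112.09058380126953, 82.1493911743164, -7.364280700683594)
(array([0.63860449, 0.30245532]), 79.57921600341797, 49.873748779296875, -17.065185546875)
(array([0.63919629, 0.30236215]), 78.75544738769531, 48.93525314331055, -16.615745544433594)
```

View pics/w10.png

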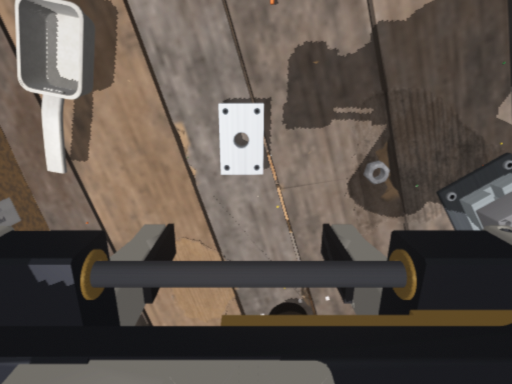

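```bash
python3 -m crank '[{"slide":[0.04,-0.007,0.04],"turn":[0,0,0],"fingers":1},{"slide":[0.073,-0.013,0.10],"turn":[0,0,0],"fingers":1},{"slide":[0.073,-0.013,0.16],"turn":[0,0,0],"fingers":1},{"slide":[0.073,-0.013,0.19],"turn":[0,0,0],"fingers":1},{"slide":[0.073,-0.013,0.20],"turn":[0,0,0],"fingers":1}]'
python3 -m crank '[{"slide":[0,0,0],"turn":[0,0,0],"fingers":1},{"slide":[0,0,0],"turn":[0,0,0],"fingers":1}]'
python3 -c "
from h import *
go(.639,.302,.003,-17)"
```

```text
t: 14.73
eef_pos: [0.6378, 0.3002, 0.0805]
ee_rot: [3.138, 0.004, -0.3]
force: [-0.7, -0.4, -1.0]
width: 0.0873
t: 14.9
eef_pos: [0.6402, 0.3024, 0.0854]
ee_rot: [-3.141, -0.001, -0.298]
force: [0.3, -0.2, 1.2]
width: 0.0875
slide [-0.0022, 0.0016, 0.1648] turn [-0.0002, -0.0002, -0.0002] t 14.9 q [ 0.72  0.52 -0.08  0.   -0.98  0.56] w 0.0875
```

```bash
python3 -m crank '[{"slide":[-0.002,0.001,0.05],"turn":[0,0,0],"fingers":1},{"slide":[-0.002,0.001,0.10],"turn":[0,0,0],"fingers":1},{"slide":[-0.002,0.001,0.13],"turn":[0,0,0],"fingers":1},{"slide":[-0.002,0.001,0.15],"turn":[0,0,0],"fingers":1},{"slide":[-0.002,0.001,0.16],"turn":[0,0,0],"fingers":1}]'
python3 -m crank '[{"slide":[0,0,0],"turn":[0,0,0],"fingers":1},{"slide":[0,0,0],"turn":[0,0,0],"fingers":1}]'
python3 -c "
from h import *
go(.639,.302,.003,-17);save('wrist','w11')"
```

```text
t: 15.32
eef_pos: [0.6388, 0.3026, 0.0044]
ee_rot: [-3.141, -0.001, -0.298]
force: [-0.1, -0.1, 0.6]
width: 0.0874
t: 15.48
eef_pos: [0.6394, 0.3029, 0.0055]
ee_rot: [-3.14, -0.001, -0.298]
force: [1.1, 0.9, 0.3]
width: 0.0876
slide [-0.0002, 0.002, 0.005] turn [-0.0002, -0.0002, -0.0002] t 15.48 q [ 0.72  0.6  -0.14  0.   -0.83  0.56] w 0.0876
```

View pics/w11.png

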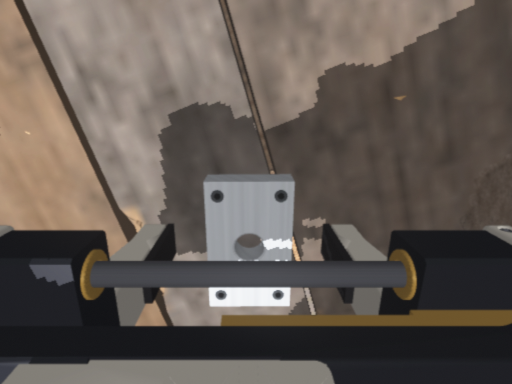

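```bash
python3 -m crank '[{"slide":[0,0.001,0.005],"turn":[0,0,0],"fingers":1},{"slide":[0,0.001,0.005],"turn":[0,0,0],"fingers":-1},{"slide":[0,0.001,0.005],"turn":[0,0,0],"fingers":-1},{"slide":[0,0.001,0.005],"turn":[0,0,0],"fingers":-1},{"slide":[0,0.001,0.005],"turn":[0,0,0],"fingers":-1}]' 35
python3 -m crank '[{"slide":[0,0,0],"turn":[0,0,0],"fingers":-1},{"slide":[0,0,0],"turn":[0,0,0],"fingers":-1},{"slide":[0,0,0],"turn":[0,0,0],"fingers":-1},{"slide":[0,0,0],"turn":[0,0,0],"fingers":-1}]'
python3 -m crank '[{"slide":[0,0,-0.04],"turn":[0,0,0],"fingers":-1},{"slide":[0,0,-0.1],"turn":[0,0,0],"fingers":-1},{"slide":[0,0,-0.18],"turn":[0,0,0],"fingers":-1},{"slide":[0,0,-0.25],"turn":[0,0,0],"fingers":-1},{"slide":[0,0,-0.28],"turn":[0,0,0],"fingers":-1}]'
python3 -m crank '[{"slide":[0,0,0],"turn":[0,0,0],"fingers":-1},{"slide":[0,0,0],"turn":[0,0,0],"fingers":-1}]'
python3 -c "
from h import *
go(.453,.0325,.15,16.5);save('wrist','w12')
i=cv2.imread('pics/w12.png');cv2.imwrite('pics/w12z.png',cv2.resize(i[160:320,130:370],(780,520),interpolation=cv2.INTER_CUBIC))"
```

```text
t: 15.95
eef_pos: [0.6386, 0.3019, 0.0017]
ee_rot: [-3.141, -0.0, -0.298]
force: [-0.2, -0.2, -0.1]
width: 0.0662
t: 16.28
eef_pos: [0.6385, 0.3019, 0.0015]
ee_rot: [-3.142, -0.0, -0.298]
force: [0.6, -0.2, -0.7]
width: 0.0482
t: 16.7
eef_pos: [0.6404, 0.3028, 0.1472]
ee_rot: [-3.137, -0.005, -0.297]
force: [0.9, -0.2, -0.9]
width: 0.0477
t: 16.87
eef_pos: [0.6386, 0.3021, 0.1425]
ee_rot: [-3.14, -0.001, -0.298]
force: [0.3, -0.7, -2.7]
width: 0.0474
slide [-0.1962, 0.6244, -0.0163] turn [-0.0003, -0.0002, -0.0933] t 16.87 q [ 0.72  0.46 -0.02 -0.   -1.08  0.56] w 0.0474
```

View pics/w12z.png

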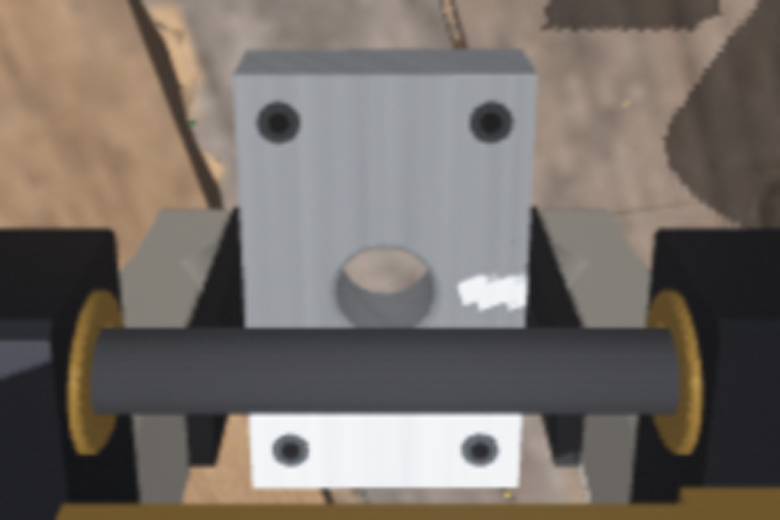

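```bash
python3 - <<'E'
from h import *
cal=get_calibration('wrist');s=get_state();z=s['eef_pos'][2];a=s['ee_rot'][2]
p=ray(cal,[202.3,294.6,290,207.5],[182.8,182.8,310.2,310.2],z+.0145)
l=p-s['eef_pos'][:2]; l=np.c_[l@[np.cos(a),np.sin(a)],l@[np.sin(a),-np.cos(a)]]
print(l.round(4),l.mean(0))
E
```

```text
[[ 0.039  -0.0234]
 [ 0.039   0.024 ]
 [-0.0396  0.025 ]
 [-0.0396 -0.024 ]] [-0.00030125  0.00039153]
```

```bash
python3 -m crank '[{"slide":[-0.196,0.624,-0.01],"turn":[0,0,-0.0933],"fingers":-1},{"slide":[-0.196,0.624,-0.01],"turn":[0,0,-0.0933],"fingers":-1},{"slide":[-0.196,0.624,-0.01],"turn":[0,0,-0.0933],"fingers":-1},{"slide":[-0.196,0.624,-0.01],"turn":[0,0,-0.0933],"fingers":-1},{"slide":[-0.196,0.624,-0.01],"turn":[0,0,-0.0933],"fingers":-1}]'
python3 -m crank '[{"slide":[0,0,0],"turn":[0,0,0],"fingers":-1},{"slide":[0,0,0],"turn":[0,0,0],"fingers":-1}]'
python3 -c "
from h import *
go(.453,.0325,.12,16.5)"
```

```text
t: 17.33
eef_pos: [0.5179, 0.1281, 0.1425]
ee_rot: [3.141, 0.004, 0.295]
force: [1.2, -1.3, -0.9]
width: 0.0474
t: 17.5
eef_pos: [0.5183, 0.1279, 0.1436]
ee_rot: [3.141, 0.003, 0.286]
force: [0.9, 0.4, -1.0]
width: 0.0477
slide [-0.1791, 0.1462, 0.0478] turn [0.0001, 0.0004, -0.0002] t 17.5 q [ 0.61  0.2  -0.41 -0.   -0.96  1.25] w 0.0477
```

```bash
python3 -m crank '[{"slide":[-0.05,0.05,0.01],"turn":[0,0,0],"fingers":-1},{"slide":[-0.1,0.09,0.02],"turn":[0,0,0],"fingers":-1},{"slide":[-0.15,0.12,0.04],"turn":[0,0,0],"fingers":-1},{"slide":[-0.17,0.14,0.048],"turn":[0,0,0],"fingers":-1},{"slide":[-0.179,0.146,0.048],"turn":[0,0,0],"fingers":-1}]'
python3 -m crank '[{"slide":[0,0,0],"turn":[0,0,0],"fingers":-1},{"slide":[0,0,0],"turn":[0,0,0],"fingers":-1}]'
python3 -c "
from h import *
go(.453,.0325,.0685,16.5)"
```

```text
t: 17.92
eef_pos: [0.4532, 0.0332, 0.1189]
ee_rot: [3.141, 0.004, 0.287]
force: [0.5, 0.2, -2.7]
width: 0.0478
t: 18.08
eef_pos: [0.4565, 0.0355, 0.1208]
ee_rot: [3.141, -0.0, 0.288]
force: [1.3, 0.4, -1.6]
width: 0.0478
slide [-0.0084, 0.0037, 0.1046] turn [0.0, -0.0001, 0.0] t 18.08 q [ 0.51  0.1  -0.6   0.   -0.87  1.35] w 0.0478
```

```bash
python3 -m crank '[{"slide":[-0.006,0.003,0.03],"turn":[0,0,0],"fingers":-1},{"slide":[-0.006,0.003,0.06],"turn":[0,0,0],"fingers":-1},{"slide":[-0.006,0.003,0.08],"turn":[0,0,0],"fingers":-1},{"slide":[-0.006,0.003,0.09],"turn":[0,0,0],"fingers":-1},{"slide":[-0.006,0.003,0.095],"turn":[0,0,0],"fingers":-1}]'
python3 -m crank '[{"slide":[0,0,0],"turn":[0,0,0],"fingers":-1},{"slide":[0,0,0],"turn":[0,0,0],"fingers":-1},{"slide":[0,0,0],"turn":[0,0,0],"fingers":-1}]'
python3 -c "
from h import *
go(.453,.0325,.0675,16.5);save('side','s5')
i=cv2.imread('pics/s5.png');cv2.imwrite('pics/s5z.png',cv2.resize(i[190:310,160:320],(800,600),interpolation=cv2.INTER_CUBIC))"
```

```text
t: 18.5
eef_pos: [0.4536, 0.0332, 0.0726]
ee_rot: [3.141, 0.001, 0.289]
force: [-0.5, -0.6, -0.6]
width: 0.0474
t: 18.75
eef_pos: [0.4536, 0.0329, 0.0738]
ee_rot: [-3.141, -0.001, 0.288]
force: [-0.5, -1.0, -2.1]
width: 0.0477
slide [-0.0014, 0.0005, 0.0126] turn [-0.0, -0.0002, 0.0001] t 18.75 q [ 0.51  0.16 -0.66  0.   -0.74  1.35] w 0.0477
```

View pics/s5z.png

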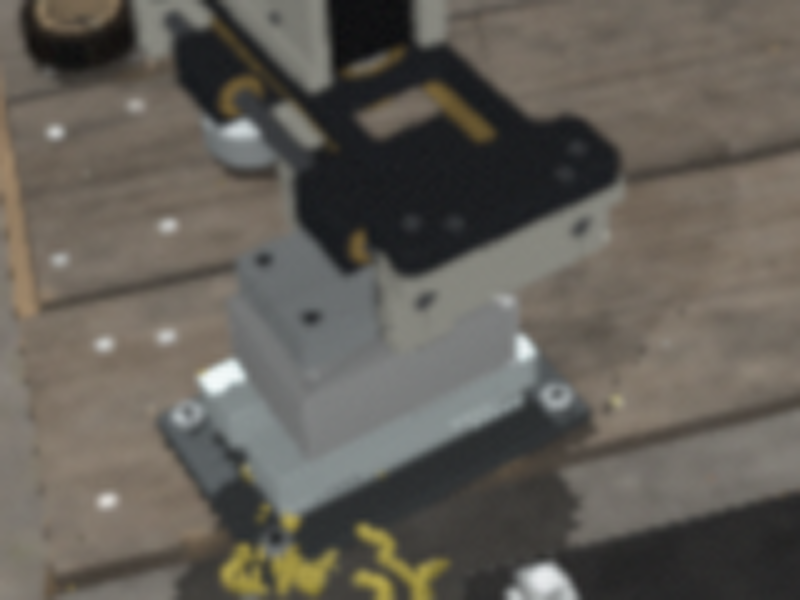

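```bash
python3 -m crank '[{"slide":[-0.001,0,0.006],"turn":[0,0,0],"fingers":-1},{"slide":[-0.001,0,0.010],"turn":[0,0,0],"fingers":-1},{"slide":[-0.001,0,0.012],"turn":[0,0,0],"fingers":-1},{"slide":[-0.001,0,0.012],"turn":[0,0,0],"fingers":-1}]'
python3 -m crank '[{"slide":[0,0,0],"turn":[0,0,0],"fingers":-1}]'
python3 -c "
from h import *
go(.453,.0325,.0675,16.5)"
```

```text
t: 19.13
eef_pos: [0.4524, 0.0323, 0.0673]
ee_rot: [3.142, -0.0, 0.288]
force: [1.1, -0.3, -1.5]
width: 0.0478
t: 19.22
eef_pos: [0.4524, 0.0323, 0.0672]
ee_rot: [3.142, 0.0, 0.288]
force: [-0.6, -0.3, 0.3]
width: 0.048
slide [0.0013, -0.0001, -0.0005] turn [0.0, 0.0, 0.0] t 19.22 q [ 0.51  0.17 -0.67  0.   -0.73  1.35] w 0.048
```

```bash
python3 -m crank '[{"slide":[0,0,0.001],"turn":[0,0,0],"fingers":-1},{"slide":[0,0,0.001],"turn":[0,0,0],"fingers":1},{"slide":[0,0,0.001],"turn":[0,0,0],"fingers":1},{"slide":[0,0,0.001],"turn":[0,0,0],"fingers":1},{"slide":[0,0,0.001],"turn":[0,0,0],"fingers":1}]'
python3 -m crank '[{"slide":[0,0,0],"turn":[0,0,0],"fingers":1},{"slide":[0,0,0],"turn":[0,0,0],"fingers":1},{"slide":[0,0,0],"turn":[0,0,0],"fingers":1}]'
python3 -m crank '[{"slide":[0,0,-0.08],"turn":[0,0,0],"fingers":1},{"slide":[0,0,-0.16],"turn":[0,0,0],"fingers":1},{"slide":[0,0,-0.22],"turn":[0,0,0],"fingers":1},{"slide":[0,0,-0.26],"turn":[0,0,0],"fingers":1},{"slide":[0,0,-0.27],"turn":[0,0,0],"fingers":1}]'
python3 -c "
from h import *
go(.40,.216,.18,0)
im=save('side','s6')
save('wrist','w13')
for lo in (150,170): print(meas(im,get_calibration('side'),(235,238),.082,lo,50))
i=cv2.imread('pics/s6.png');cv2.imwrite('pics/s6z.png',cv2.resize(i[190:310,160:320],(800,600),interpolation=cv2.INTER_CUBIC))"
```

```text
t: 19.63
eef_pos: [0.4525, 0.0324, 0.0667]
ee_rot: [-3.142, -0.0, 0.288]
force: [0.5, -0.2, 0.1]
width: 0.0688
t: 19.88
eef_pos: [0.4525, 0.0323, 0.0667]
ee_rot: [3.142, 0.0, 0.288]
force: [-0.5, 0.1, -0.5]
width: 0.0862
t: 20.3
eef_pos: [0.4543, 0.033, 0.2057]
ee_rot: [-3.141, -0.007, 0.289]
force: [1.3, 0.2, -0.0]
width: 0.0878
slide [-0.0003, -0.3818, 0.0516] turn [-0.0002, -0.001, 0.0459] t 20.3 q [ 0.51  0.   -0.49  0.   -1.08  1.35] w 0.0878
(array([0.45293365, 0.03131555]), 78.42842102050781, 48.72501754760742, 16.691360473632812)
(array([0.45250092, 0.03129477]), 76.44763946533203, 46.471988677978516, 16.65630531311035)
```

View pics/s6z.png

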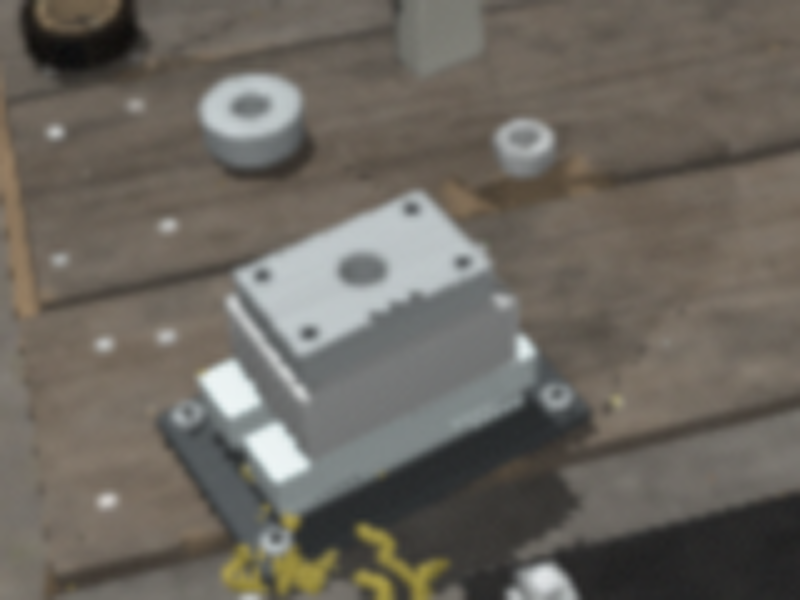

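View pics/w13.png

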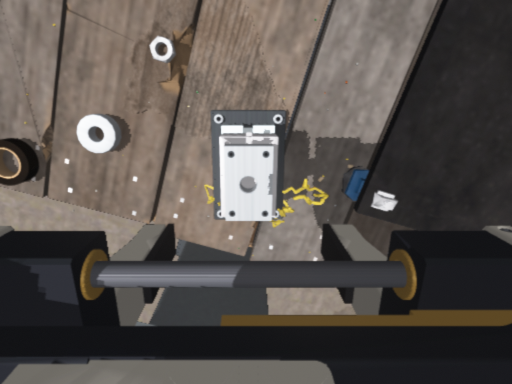

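```bash
python3 -m crank '[{"slide":[0,-0.08,0],"turn":[0,0,0.046],"fingers":1},{"slide":[0,-0.16,0.01],"turn":[0,0,0.046],"fingers":1},{"slide":[0,-0.24,0.03],"turn":[0,0,0.046],"fingers":1},{"slide":[0,-0.31,0.04],"turn":[0,0,0.046],"fingers":1},{"slide":[0,-0.36,0.05],"turn":[0,0,0.046],"fingers":1}]'
python3 -m crank '[{"slide":[0,-0.02,0],"turn":[0,0,0],"fingers":1},{"slide":[0,-0.02,0],"turn":[0,0,0],"fingers":1},{"slide":[0,-0.02,0],"turn":[0,0,0],"fingers":1}]'
python3 -c "
from h import *
go(.4435,.216,.08,0)
im=save('wrist','w14');cal=get_calibration('wrist');c=proj(cal,[.4435,.216,.018])[0];print(c)
for lo in (130,150,170):print(meas(im,cal,c.astype(int),.018,lo,55))"
```

```text
t: 20.82
eef_pos: [0.3996, 0.2064, 0.1748]
ee_rot: [3.14, 0.002, -0.002]
force: [0.4, 0.3, 0.2]
width: 0.0876
t: 21.07
eef_pos: [0.4007, 0.2146, 0.1754]
ee_rot: [3.139, 0.002, 0.001]
force: [0.6, 0.2, 0.6]
width: 0.0875
slide [0.086, -0.0031, 0.1907] turn [0.0003, 0.0003, 0.0001] t 21.07 q [ 0.93  0.03 -0.53 -0.   -1.01  0.64] w 0.0875
[245.66725449 135.12869675]
(array([0.44541373, 0.2192915 ]), 53.620872497558594, 45.85187911987305, 64.16130828857422)
(array([0.44316565, 0.21567679]), 45.25003433227539, 44.732791900634766, 89.96256256103516)
(array([0.44372034, 0.2156503 ]), 45.15565872192383, 43.62262725830078, 89.96273040771484)
```

View pics/w14.png

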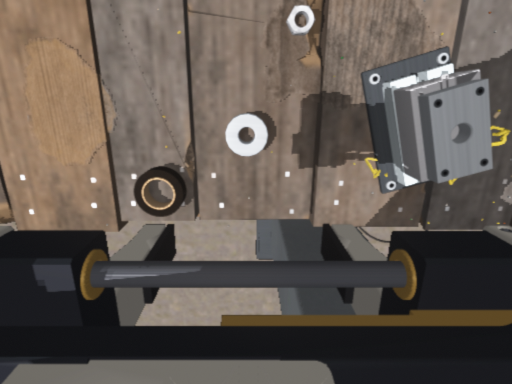

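```bash
python3 -m crank '[{"slide":[0.05,-0.003,0.03],"turn":[0,0,0],"fingers":1},{"slide":[0.08,-0.003,0.09],"turn":[0,0,0],"fingers":1},{"slide":[0.086,-0.003,0.15],"turn":[0,0,0],"fingers":1},{"slide":[0.086,-0.003,0.19],"turn":[0,0,0],"fingers":1},{"slide":[0.086,-0.003,0.20],"turn":[0,0,0],"fingers":1}]'
python3 -m crank '[{"slide":[0,0,0],"turn":[0,0,0],"fingers":1},{"slide":[0,0,0],"turn":[0,0,0],"fingers":1},{"slide":[0,0,0],"turn":[0,0,0],"fingers":1}]'
python3 -c "
from h import *
go(.4435,.2157,.005,0)"
```

```text
t: 21.53
eef_pos: [0.443, 0.2131, 0.0732]
ee_rot: [3.137, 0.005, -0.004]
force: [-0.6, -1.8, 0.4]
width: 0.0877
t: 21.78
eef_pos: [0.4452, 0.2167, 0.0783]
ee_rot: [-3.14, -0.002, -0.001]
force: [-0.1, 0.9, 0.6]
width: 0.0876
slide [-0.0036, 0.0023, 0.1465] turn [-0.0003, -0.0003, -0.0002] t 21.78 q [ 0.85  0.22 -0.57  0.   -0.78  0.72] w 0.0876
```

```bash
python3 -m crank '[{"slide":[-0.003,0.001,0.05],"turn":[0,0,0],"fingers":1},{"slide":[-0.003,0.001,0.10],"turn":[0,0,0],"fingers":1},{"slide":[-0.003,0.001,0.125],"turn":[0,0,0],"fingers":1},{"slide":[-0.003,0.001,0.14],"turn":[0,0,0],"fingers":1},{"slide":[-0.003,0.001,0.145],"turn":[0,0,0],"fingers":1}]'
python3 -m crank '[{"slide":[0,0,0],"turn":[0,0,0],"fingers":1},{"slide":[0,0,0],"turn":[0,0,0],"fingers":1},{"slide":[0,0,0],"turn":[0,0,0],"fingers":1}]'
python3 -c "
from h import *
go(.4435,.2157,.005,0);save('wrist','w15')"
```

```text
t: 22.2
eef_pos: [0.443, 0.2161, 0.0044]
ee_rot: [-3.141, -0.0, -0.001]
force: [-0.3, -0.7, 0.1]
width: 0.0877
t: 22.45
eef_pos: [0.4434, 0.2166, 0.0053]
ee_rot: [-3.14, -0.001, -0.001]
force: [-0.4, 0.5, -0.4]
width: 0.0875
slide [0.0001, 0.0018, 0.0007] turn [-0.0002, -0.0002, -0.0001] t 22.45 q [ 0.85  0.33 -0.65  0.   -0.59  0.72] w 0.0875
```

View pics/w15.png

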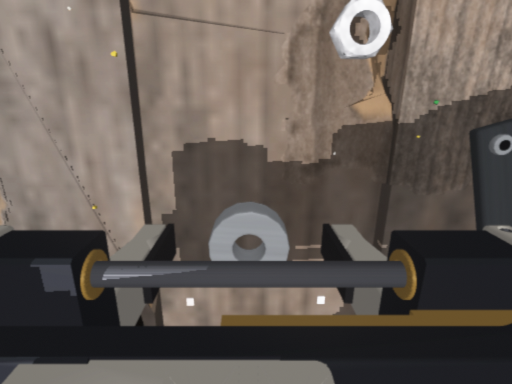

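Ring is centred at about (248, 243), between the jaws. Grip and lift.

```bash
python3 -m crank '[{"slide":[0,0,0],"turn":[0,0,0],"fingers":-1},{"slide":[0,0,0],"turn":[0,0,0],"fingers":-1},{"slide":[0,0,0],"turn":[0,0,0],"fingers":-1},{"slide":[0,0,0],"turn":[0,0,0],"fingers":-1},{"slide":[0,0,0],"turn":[0,0,0],"fingers":-1}]' 25
python3 -m crank '[{"slide":[0,0,0],"turn":[0,0,0],"fingers":-1},{"slide":[0,0,0],"turn":[0,0,0],"fingers":-1},{"slide":[0,0,0],"turn":[0,0,0],"fingers":-1},{"slide":[0,0,0],"turn":[0,0,0],"fingers":-1},{"slide":[0,0,0],"turn":[0,0,0],"fingers":-1}]'
python3 -m crank '[{"slide":[0,0,-0.04],"turn":[0,0,0],"fingers":-1},{"slide":[0,0,-0.1],"turn":[0,0,0],"fingers":-1},{"slide":[0,0,-0.18],"turn":[0,0,0],"fingers":-1},{"slide":[0,0,-0.25],"turn":[0,0,0],"fingers":-1},{"slide":[0,0,-0.28],"turn":[0,0,0],"fingers":-1}]'
python3 -m crank '[{"slide":[0,0,0],"turn":[0,0,0],"fingers":-1},{"slide":[0,0,0],"turn":[0,0,0],"fingers":-1}]'
python3 -c "
from h import *
go(.453,.0325,.15,0);save('wrist','w16')
i=cv2.imread('pics/w16.png');cv2.imwrite('pics/w16z.png',cv2.resize(i[160:320,130:370],(780,520),interpolation=cv2.INTER_CUBIC))"
```

```text
t: 22.92
eef_pos: [0.4428, 0.2159, 0.0042]
ee_rot: [-3.142, -0.0, -0.001]
force: [0.6, 1.0, -0.2]
width: 0.06
t: 23.33
eef_pos: [0.4428, 0.2159, 0.0042]
ee_rot: [3.142, 0.0, -0.001]
force: [-0.3, 0.5, -0.2]
width: 0.0455
t: 23.75
eef_pos: [0.4443, 0.217, 0.1488]
ee_rot: [-3.138, -0.005, -0.0]
force: [0.7, 0.7, -0.8]
width: 0.0451
t: 23.92
eef_pos: [0.4428, 0.2161, 0.1447]
ee_rot: [-3.14, -0.001, -0.001]
force: [0.4, -0.8, -2.4]
width: 0.0453
slide [0.0209, 0.3672, -0.0111] turn [-0.0003, -0.0002, -0.0002] t 23.92 q [ 0.85  0.13 -0.5  -0.   -0.94  0.72] w 0.0453
```

View pics/w16z.png

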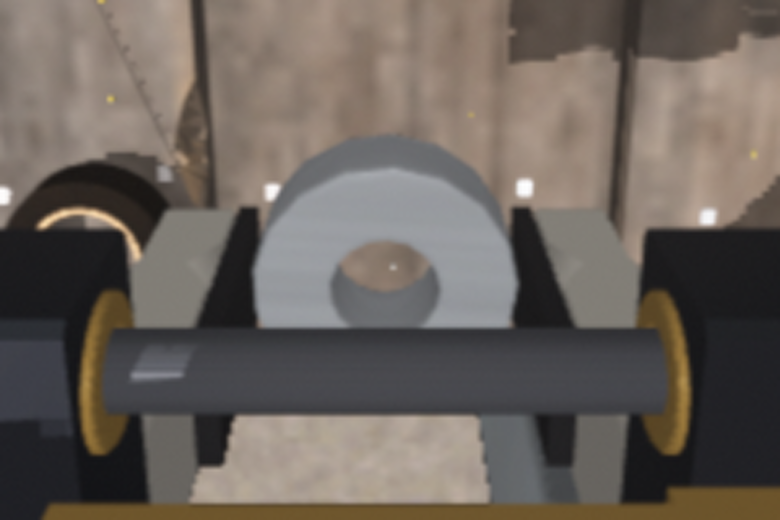

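```bash
python3 - <<'E'
from h import *
cal=get_calibration('wrist');s=get_state();z=s['eef_pos'][2]
print(ray(cal,[248.8],[211.7],z+.0138)-s['eef_pos'][:2], ray(cal,[248.8],[201.5],z-.0042)-s['eef_pos'][:2])
E
python3 -m crank '[{"slide":[0,0.08,-0.01],"turn":[0,0,0],"fingers":-1},{"slide":[0.01,0.16,-0.01],"turn":[0,0,0],"fingers":-1},{"slide":[0.02,0.24,-0.01],"turn":[0,0,0],"fingers":-1},{"slide":[0.02,0.31,-0.01],"turn":[0,0,0],"fingers":-1},{"slide":[0.02,0.35,-0.01],"turn":[0,0,0],"fingers":-1}]'
python3 -m crank '[{"slide":[0,0.015,0],"turn":[0,0,0],"fingers":-1},{"slide":[0,0.015,0],"turn":[0,0,0],"fingers":-1},{"slide":[0,0.015,0],"turn":[0,0,0],"fingers":-1}]'
python3 -c "
from h import *
go(.453,.0325,.0872,0)"
```

```text
[[ 0.02273942 -0.00064256]] [[ 0.02204138 -0.00070494]]
t: 24.38
eef_pos: [0.4507, 0.0376, 0.1472]
ee_rot: [3.14, 0.004, -0.002]
force: [-0.6, -0.3, -1.3]
width: 0.0453
t: 24.63
eef_pos: [0.4522, 0.0331, 0.1481]
ee_rot: [3.141, 0.002, -0.002]
force: [-0.6, 0.1, -1.6]
width: 0.0455
slide [0.0019, 0.001, 0.1218] turn [0.0001, 0.0003, -0.0004] t 24.63 q [ 0.51  0.06 -0.57 -0.   -0.94  1.06] w 0.0455
```

```bash
python3 -m crank '[{"slide":[0.001,0.001,0.04],"turn":[0,0,0],"fingers":-1},{"slide":[0.001,0.001,0.08],"turn":[0,0,0],"fingers":-1},{"slide":[0.001,0.001,0.10],"turn":[0,0,0],"fingers":-1},{"slide":[0.001,0.001,0.11],"turn":[0,0,0],"fingers":-1},{"slide":[0.001,0.001,0.113],"turn":[0,0,0],"fingers":-1}]'
python3 -m crank '[{"slide":[0,0,0],"turn":[0,0,0],"fingers":-1},{"slide":[0,0,0],"turn":[0,0,0],"fingers":-1},{"slide":[0,0,0],"turn":[0,0,0],"fingers":-1}]'
python3 -c "
from h import *
go(.453,.0325,.0862,0)"
```

```text
t: 25.05
eef_pos: [0.4526, 0.0335, 0.0915]
ee_rot: [3.141, 0.002, 0.0]
force: [0.6, 0.1, -1.1]
width: 0.0457
t: 25.3
eef_pos: [0.4537, 0.0334, 0.0934]
ee_rot: [-3.141, -0.001, -0.0]
force: [-0.7, -0.6, -2.3]
width: 0.046
slide [-0.0014, 0.0017, 0.0143] turn [-0.0001, -0.0002, -0.0001] t 25.3 q [ 0.51  0.13 -0.64  0.   -0.8   1.06] w 0.046
```

```bash
python3 -m crank '[{"slide":[-0.001,0.001,0.006],"turn":[0,0,0],"fingers":-1},{"slide":[-0.001,0.001,0.010],"turn":[0,0,0],"fingers":-1},{"slide":[-0.001,0.001,0.0125],"turn":[0,0,0],"fingers":-1},{"slide":[-0.001,0.001,0.0125],"turn":[0,0,0],"fingers":-1},{"slide":[-0.001,0.001,0.0125],"turn":[0,0,0],"fingers":-1}]'
python3 -c "
from h import *
go(.453,.0325,.0862,0)"
```

```text
t: 25.72
eef_pos: [0.4526, 0.0323, 0.0864]
ee_rot: [3.142, 0.0, -0.001]
force: [0.1, -0.2, -1.7]
width: 0.0453
slide [0.0008, -0.0004, 0.0005] turn [0.0, 0.0, -0.0002] t 25.72 q [ 0.51  0.14 -0.65  0.   -0.78  1.06] w 0.0453
```

```bash
python3 -m crank '[{"slide":[0.001,0,0.001],"turn":[0,0,0],"fingers":-1},{"slide":[0.001,0,0.001],"turn":[0,0,0],"fingers":-1}]'
python3 -m crank '[{"slide":[0,0,0],"turn":[0,0,0],"fingers":1},{"slide":[0,0,0],"turn":[0,0,0],"fingers":1},{"slide":[0,0,0],"turn":[0,0,0],"fingers":1},{"slide":[0,0,0],"turn":[0,0,0],"fingers":1},{"slide":[0,0,0],"turn":[0,0,0],"fingers":1}]'
python3 -m crank '[{"slide":[0,0,0],"turn":[0,0,0],"fingers":1},{"slide":[0,0,0],"turn":[0,0,0],"fingers":1},{"slide":[0,0,0],"turn":[0,0,0],"fingers":1}]'
python3 -m crank '[{"slide":[0,0,-0.05],"turn":[0,0,0],"fingers":1},{"slide":[0,0,-0.11],"turn":[0,0,0],"fingers":1},{"slide":[0,0,-0.17],"turn":[0,0,0],"fingers":1},{"slide":[0,0,-0.21],"turn":[0,0,0],"fingers":1},{"slide":[0,0,-0.23],"turn":[0,0,0],"fingers":1}]'
python3 -m crank '[{"slide":[0,0,0],"turn":[0,0,0],"fingers":1},{"slide":[0,0,0],"turn":[0,0,0],"fingers":1},{"slide":[0,0,0],"turn":[0,0,0],"fingers":1}]'
python3 -c "
from h import *
im=save('side','s7')
w=save('wrist','w17');print(get_state()['eef_pos'])
cs=get_calibration('side')
print(proj(cs,[.4528,.0325,.1]))
i=cv2.imread('pics/s7.png');cv2.imwrite('pics/s7z.png',cv2.resize(i[190:310,160:320],(800,600),interpolation=cv2.INTER_CUBIC))
for lo in (150,170): print(meas(im,cs,(235,228),.1,lo,50))
"
```

```text
t: 25.88
eef_pos: [0.4533, 0.0324, 0.086]
ee_rot: [3.142, -0.0, -0.001]
force: [0.6, 0.4, -1.3]
width: 0.0453
t: 26.3
eef_pos: [0.4533, 0.0324, 0.0861]
ee_rot: [-3.141, -0.0, -0.001]
force: [0.8, 0.3, -0.2]
width: 0.0735
t: 26.55
eef_pos: [0.4532, 0.0324, 0.086]
ee_rot: [-3.142, -0.0, -0.001]
force: [-0.4, 0.3, -0.0]
width: 0.0867
t: 26.97
eef_pos: [0.4544, 0.0328, 0.204]
ee_rot: [-3.14, -0.004, -0.0]
force: [-0.4, 0.0, -0.4]
width: 0.0878
t: 27.22
eef_pos: [0.4523, 0.0322, 0.1997]
ee_rot: [3.141, 0.002, -0.001]
force: [0.1, -0.4, -0.5]
width: 0.0875
[0.45242515 0.03209925 0.19963749]
[[231.48074748 235.27564567]]
(array([0.44704901, 0.02014426]), 75.4024429321289, 61.6090087890625, 16.538671493530273)
(array([0.4466572 , 0.01995737]), 73.43294525146484, 59.702823638916016, 16.656274795532227)
```

View pics/s7z.png

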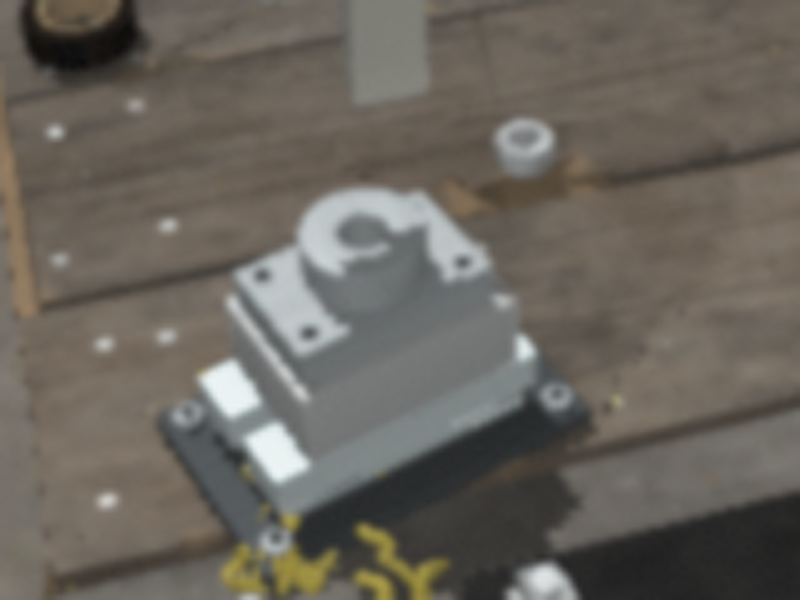

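View pics/w17.png

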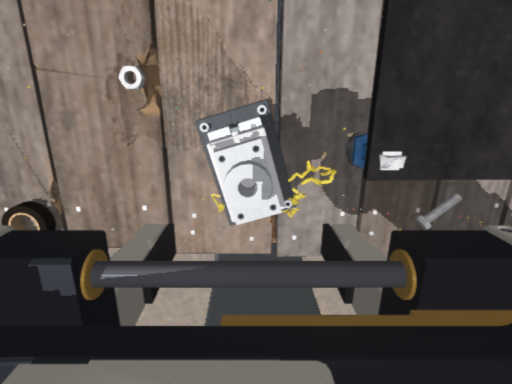

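```bash
python3 -c "
from station import *
s=get_state();print(s['t'],s['qd'].round(3),s['force']);print(job_done())"
```

```text
27.3167 [ 0.     0.003  0.006  0.001 -0.003  0.001] [-0.01691216  0.52484358  0.07883664]
the job is handed in; nothing more can be done
None
```

The mould is stacked on the carrier pad in the order asked, and I handed the job in at about 27 s. Each part was released before I fetched the next. I don't know the verdict, since the hand-in reports none.

- **Position:** In the side camera the pad measured (0.453, 0.031). The backing plate came out at (0.452, 0.031), the cavity block at about (0.455, 0.032) and the sprue plate at (0.453, 0.031). All three were within about 2 mm of the pad centre and within 0.5° of the carrier's length.
- **Ring:** By eye, its centre in the last side picture is within about 1 pixel of where it should project. The automatic contour measurement of the ring failed because it merged the ring with the bright sprue plate, so I discarded it.
- **Camera disagreement:** The top and side cameras differed by 2–5 mm in y (least on the pad, most on the cavity block). I used values in between.
- **Rest of the scene:** The tape roll and nut show no visible movement in the last side view, but I did not measure them again. The gripper was about 0.1 m above the stack, open and nearly still, with no contact force.

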